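# Lock the tube racks into the sample station

## Task

Set the three dials of the lock, from left to right as the robot sees them, to 4, 2 and 5 (count the marks clockwise from the broad zero mark), and only then slide the locking bar fully open towards the robot. Load every white tube rack on the bench into a bay of its own, lengthways, and push it fully home so that it is flush with both the back fence and the divider on its left; with all racks home slide the bar fully shut again, then scramble the lock by turning the middle dial back to zero. Never have the bar open while the dials are off the code, and do not disturb the bottle, the beaker or the tip box.

Things in the scene. Friction and masses are not known exactly. Their poses are not given: they have to be found in the camera images.
- station_mid (a point): middle of the sample station, a fixed white plate 335 x 330 x 10 mm (point on its top). x points away from the robot, y left. Back fence: inner face at x = 150 mm, 38 mm above the table. Each bay has on its left a divider 8 mm thick, x = 60 to 150 mm, 36 mm above the table, every 105 mm (a bay is 97 mm wide). Dials in a row at x = -120 mm; the bar lies between them and the bays.
- dial1 (a joint): angle of the left dial, rad: 0 at the broad zero mark, growing clockwise seen from above by 0.5 per mark (marks 0 to 7; stops at 0 and 3.5). The pointer is the white line on one half of the grip; its direction is 1.75 rad minus this value, counter-clockwise from the station's +x. Light friction (0.06 N m), no clicks, stays where left.
- dial2 (a joint): angle of the middle dial, rad: 0 at the broad zero mark, growing clockwise seen from above by 0.5 per mark (marks 0 to 7; stops at 0 and 3.5). The pointer is the white line on one half of the grip; its direction is 1.75 rad minus this value, counter-clockwise from the station's +x. Light friction (0.06 N m), no clicks, stays where left.
- dial3 (a joint): angle of the right dial, rad: 0 at the broad zero mark, growing clockwise seen from above by 0.5 per mark (marks 0 to 7; stops at 0 and 3.5). The pointer is the white line on one half of the grip; its direction is 1.75 rad minus this value, counter-clockwise from the station's +x. Light friction (0.06 N m), no clicks, stays where left.
- dial1_grip (a point): point on the left dial's upright axis, 40 mm above the table; axes as the station, not turning with the dial. Dial: a disc 60 mm across, top 22 mm above the table, with an upright straight grip centred on the axis along the pointer line, 56 mm long, 14 mm thick, from 22 to 52 mm above the table.
- dial2_grip (a point): point on the middle dial's upright axis, 40 mm above the table; axes as the station, not turning with the dial. Dial: a disc 60 mm across, top 22 mm above the table, with an upright straight grip centred on the axis along the pointer line, 56 mm long, 14 mm thick, from 22 to 52 mm above the table.
- dial3_grip (a point): point on the right dial's upright axis, 40 mm above the table; axes as the station, not turning with the dial. Dial: a disc 60 mm across, top 22 mm above the table, with an upright straight grip centred on the axis along the pointer line, 56 mm long, 14 mm thick, from 22 to 52 mm above the table.
- bar (a joint): opening of the locking bar, m: 0 shut, 0.060 fully open (slid towards the robot, station -x; stops at both ends). Some 6 N of friction holds it where it is left. With the wrong code nothing stops it from sliding, but moving it then is a failure.
- bar_tab (a point): centre of the bar's upright pull tab, 58 mm above the table, moving with the bar: 60 mm long along y, 14 mm thick along x, 38 to 78 mm above the table; axes as the station. The steel bar itself lies 40 mm further in +x: 310 mm long, 14 mm thick, 13 to 39 mm above the table; a tongue 50 mm wide, as high, joins them. Shut, it stands 5 mm in front of racks that are home.
- bay1 (a point): where a rack's centre point lies when fully home in the left bay: touching the back fence (face 47.5 mm further in +x) and the bay's left divider (face 32 mm further in +y). Axes as the station. The floor is 42.5 mm below, 10 mm above the table.
- bay2 (a point): where a rack's centre point lies when fully home in the middle bay: touching the back fence (face 47.5 mm further in +x) and the bay's left divider (face 32 mm further in +y). Axes as the station. The floor is 42.5 mm below, 10 mm above the table.
- bay3 (a point): where a rack's centre point lies when fully home in the right bay: touching the back fence (face 47.5 mm further in +x) and the bay's left divider (face 32 mm further in +y). Axes as the station. The floor is 42.5 mm below, 10 mm above the table.
- rack1_mid (a point): loose white tube rack, 95 x 64 mm, 0.25 kg, may be absent. Body 40 mm high with two rows of orange caps (up to 50 mm high, centred 21 mm either side of the middle line) and a lifting rib along the middle of its top: 80 mm long, 12 mm thick, from 40 to 85 mm above the underside. Point: the centre, 42.5 mm above the underside; x along the rack and rib, y across. All racks alike, both ends alike.
- rack2_mid (a point): loose white tube rack, 95 x 64 mm, 0.25 kg, may be absent. Body 40 mm high with two rows of orange caps (up to 50 mm high, centred 21 mm either side of the middle line) and a lifting rib along the middle of its top: 80 mm long, 12 mm thick, from 40 to 85 mm above the underside. Point: the centre, 42.5 mm above the underside; x along the rack and rib, y across. All racks alike, both ends alike.
- rack3_mid (a point): loose white tube rack, 95 x 64 mm, 0.25 kg, may be absent. Body 40 mm high with two rows of orange caps (up to 50 mm high, centred 21 mm either side of the middle line) and a lifting rib along the middle of its top: 80 mm long, 12 mm thick, from 40 to 85 mm above the underside. Point: the centre, 42.5 mm above the underside; x along the rack and rib, y across. All racks alike, both ends alike.
- bottle_mid (a point): bystander: white bottle, 64 mm across, 130 mm high; point half-way up
- beaker_mid (a point): bystander: glass beaker, 76 mm across, 90 mm high; point half-way up
- tipbox_mid (a point): bystander: blue pipette tip box, 122 x 82 x 65 mm; point half-way up
Mind the look-alikes: they are no part of the job. Leave any green or red look-alike of the part that bears rack1_mid alone.

How it is judged:
On the way, in this order (a step that is already met when the one before it is completed fails the run):
1. the dials stand at 4, 2 and 5 with the bar still shut (value of joint dial1 between 1.88 and 2.12 rad and value of joint dial2 between 0.88 and 1.12 rad and value of joint dial3 between 2.38 and 2.62 rad and value of joint bar below 0.006 m), for 0.2 s.
2. the bar is fully open (value of joint bar above 0.054 m), for 0.2 s.
3. every rack is home in a bay while the bar is open (((x of rack1_mid in the frame of bay1 between -0.003 and 0.003 m and y of rack1_mid in the frame of bay1 between -0.003 and 0.003 m and z of rack1_mid in the frame of bay1 between -0.004 and 0.004 m and angle between the x axis of rack1_mid and the x axis of bay1, either way round below 0.035 rad and angle between rack1_mid's own z axis and vertical below 0.06 rad) or (x of rack1_mid in the frame of bay2 between -0.003 and 0.003 m and y of rack1_mid in the frame of bay2 between -0.003 and 0.003 m and z of rack1_mid in the frame of bay2 between -0.004 and 0.004 m and angle between the x axis of rack1_mid and the x axis of bay2, either way round below 0.035 rad and angle between rack1_mid's own z axis and vertical below 0.06 rad) or (x of rack1_mid in the frame of bay3 between -0.003 and 0.003 m and y of rack1_mid in the frame of bay3 between -0.003 and 0.003 m and z of rack1_mid in the frame of bay3 between -0.004 and 0.004 m and angle between the x axis of rack1_mid and the x axis of bay3, either way round below 0.035 rad and angle between rack1_mid's own z axis and vertical below 0.06 rad)) and ((x of rack2_mid in the frame of bay1 between -0.003 and 0.003 m and y of rack2_mid in the frame of bay1 between -0.003 and 0.003 m and z of rack2_mid in the frame of bay1 between -0.004 and 0.004 m and angle between the x axis of rack2_mid and the x axis of bay1, either way round below 0.035 rad and angle between rack2_mid's own z axis and vertical below 0.06 rad) or (x of rack2_mid in the frame of bay2 between -0.003 and 0.003 m and y of rack2_mid in the frame of bay2 between -0.003 and 0.003 m and z of rack2_mid in the frame of bay2 between -0.004 and 0.004 m and angle between the x axis of rack2_mid and the x axis of bay2, either way round below 0.035 rad and angle between rack2_mid's own z axis and vertical below 0.06 rad) or (x of rack2_mid in the frame of bay3 between -0.003 and 0.003 m and y of rack2_mid in the frame of bay3 between -0.003 and 0.003 m and z of rack2_mid in the frame of bay3 between -0.004 and 0.004 m and angle between the x axis of rack2_mid and the x axis of bay3, either way round below 0.035 rad and angle between rack2_mid's own z axis and vertical below 0.06 rad)) and ((x of rack3_mid in the frame of bay1 between -0.003 and 0.003 m and y of rack3_mid in the frame of bay1 between -0.003 and 0.003 m and z of rack3_mid in the frame of bay1 between -0.004 and 0.004 m and angle between the x axis of rack3_mid and the x axis of bay1, either way round below 0.035 rad and angle between rack3_mid's own z axis and vertical below 0.06 rad) or (x of rack3_mid in the frame of bay2 between -0.003 and 0.003 m and y of rack3_mid in the frame of bay2 between -0.003 and 0.003 m and z of rack3_mid in the frame of bay2 between -0.004 and 0.004 m and angle between the x axis of rack3_mid and the x axis of bay2, either way round below 0.035 rad and angle between rack3_mid's own z axis and vertical below 0.06 rad) or (x of rack3_mid in the frame of bay3 between -0.003 and 0.003 m and y of rack3_mid in the frame of bay3 between -0.003 and 0.003 m and z of rack3_mid in the frame of bay3 between -0.004 and 0.004 m and angle between the x axis of rack3_mid and the x axis of bay3, either way round below 0.035 rad and angle between rack3_mid's own z axis and vertical below 0.06 rad)) and value of joint bar above 0.045 m), for 0.2 s.
4. the bar is shut again (value of joint bar below 0.005 m), for 0.2 s.
5. the middle dial is back at zero (value of joint dial2 below 0.12 rad), for 0.2 s.
At the end, for the whole second after the job is handed in: every rack present rests flat in a bay, within 3 mm of home along and across, 4 mm in height and 0.035 rad of square; the bar is within 5 mm of shut; the middle dial is within 0.12 rad of zero (code dials: within 0.12 rad; fully open: 54 mm or more) (((x of rack1_mid in the frame of bay1 between -0.003 and 0.003 m and y of rack1_mid in the frame of bay1 between -0.003 and 0.003 m and z of rack1_mid in the frame of bay1 between -0.004 and 0.004 m and angle between the x axis of rack1_mid and the x axis of bay1, either way round below 0.035 rad and angle between rack1_mid's own z axis and vertical below 0.06 rad) or (x of rack1_mid in the frame of bay2 between -0.003 and 0.003 m and y of rack1_mid in the frame of bay2 between -0.003 and 0.003 m and z of rack1_mid in the frame of bay2 between -0.004 and 0.004 m and angle between the x axis of rack1_mid and the x axis of bay2, either way round below 0.035 rad and angle between rack1_mid's own z axis and vertical below 0.06 rad) or (x of rack1_mid in the frame of bay3 between -0.003 and 0.003 m and y of rack1_mid in the frame of bay3 between -0.003 and 0.003 m and z of rack1_mid in the frame of bay3 between -0.004 and 0.004 m and angle between the x axis of rack1_mid and the x axis of bay3, either way round below 0.035 rad and angle between rack1_mid's own z axis and vertical below 0.06 rad)) and ((x of rack2_mid in the frame of bay1 between -0.003 and 0.003 m and y of rack2_mid in the frame of bay1 between -0.003 and 0.003 m and z of rack2_mid in the frame of bay1 between -0.004 and 0.004 m and angle between the x axis of rack2_mid and the x axis of bay1, either way round below 0.035 rad and angle between rack2_mid's own z axis and vertical below 0.06 rad) or (x of rack2_mid in the frame of bay2 between -0.003 and 0.003 m and y of rack2_mid in the frame of bay2 between -0.003 and 0.003 m and z of rack2_mid in the frame of bay2 between -0.004 and 0.004 m and angle between the x axis of rack2_mid and the x axis of bay2, either way round below 0.035 rad and angle between rack2_mid's own z axis and vertical below 0.06 rad) or (x of rack2_mid in the frame of bay3 between -0.003 and 0.003 m and y of rack2_mid in the frame of bay3 between -0.003 and 0.003 m and z of rack2_mid in the frame of bay3 between -0.004 and 0.004 m and angle between the x axis of rack2_mid and the x axis of bay3, either way round below 0.035 rad and angle between rack2_mid's own z axis and vertical below 0.06 rad)) and ((x of rack3_mid in the frame of bay1 between -0.003 and 0.003 m and y of rack3_mid in the frame of bay1 between -0.003 and 0.003 m and z of rack3_mid in the frame of bay1 between -0.004 and 0.004 m and angle between the x axis of rack3_mid and the x axis of bay1, either way round below 0.035 rad and angle between rack3_mid's own z axis and vertical below 0.06 rad) or (x of rack3_mid in the frame of bay2 between -0.003 and 0.003 m and y of rack3_mid in the frame of bay2 between -0.003 and 0.003 m and z of rack3_mid in the frame of bay2 between -0.004 and 0.004 m and angle between the x axis of rack3_mid and the x axis of bay2, either way round below 0.035 rad and angle between rack3_mid's own z axis and vertical below 0.06 rad) or (x of rack3_mid in the frame of bay3 between -0.003 and 0.003 m and y of rack3_mid in the frame of bay3 between -0.003 and 0.003 m and z of rack3_mid in the frame of bay3 between -0.004 and 0.004 m and angle between the x axis of rack3_mid and the x axis of bay3, either way round below 0.035 rad and angle between rack3_mid's own z axis and vertical below 0.06 rad)) and value of joint bar below 0.005 m and value of joint dial2 below 0.12 rad and linear speed of each of rack1, rack2, rack3 below 0.02 m/s); the robot touches nothing.
It fails at once if the bar is more than 15 mm open while a dial is more than 0.2 rad off the code (value of joint bar above 0.015 m and not (value of joint dial1 between 1.8 and 2.2 rad and value of joint dial2 between 0.8 and 1.2 rad and value of joint dial3 between 2.3 and 2.7 rad)).
It fails at once if the bottle, beaker or tip box is displaced by more than 30 mm (distance of any of bottle_mid, beaker_mid, tipbox_mid from where it was at the start of the episode above 0.03 m).
Of rack1, rack2, rack3 only 2 to 3 are there at a start; the rules pass over those that are not, and their reading is None.
At some moment in a run one of rack1, rack2, rack3 may be knocked a few centimetres aside while the robot is not near it.
Once in a run the grip may slacken for a moment while it holds something.
It also fails if it takes over 210 s, if anything falls off the work surface, if the arm or the gripper's body presses on something with over 40 N, if the wrist force passes 120 N, or if a joint passes its speed limit or range.

## Robot

A 7-joint arm with a two-finger parallel gripper is mounted at the origin on the work surface. World frame = base frame: x ahead of the robot, y to its left, z up, the work surface at z = 0. Lengths are in m, angles in rad, forces in N, time in s.
With the tool pointing down it reaches from about 0.4 to 0.85 m from the base axis. Payload 10.4 kg.
Tool frame: the origin (TCP) lies at the very end of the fingers, on their centre line; the grasp point (between the pads) lies 19 mm behind it; z points along the fingers, y is the line along which they close (so a half turn about z gives the same grasp; the last joint's range is limited). The gripper opens to 87 mm and grips with 3 to 60 N. Pads are 19 mm wide; open, the fingers measure 117 mm over their backs; the gripper's body (75 mm by 190 mm) begins 51 mm behind the grasp point.
Start: joints at [1.171, 0.332, -0.065, 1.46, 0.022, 1.35, -0.088], TCP at [0.23, -0.581, 0.223] pointing down, gripper open.
Joint ranges: [-2.6, 2.6], [-0.5, 2.12], [-1.47, 1.34], [0.16, 2.42], [-1.27, 4.41], [0.06, 2.06], [-2.6, 2.6]. Speed limits (rad/s): [2.22, 2.22, 2.79, 2.79, 3.14, 3.14, 3.14].

## Interface

Orientations are given as a unit quaternion [x, y, z, w].
In Python, from bench import * gives the robot as it stands.
- The arm moves only by the tool step_arm, never from a script. Its arguments are lists of equal length, an entry for each row: "delta_pos": the shift along the world's x, y, z in units of 25 mm (1.0 is 25 mm), a list of three; "turn": the turn about the world's z in units of 0.12 rad (1.0 is 0.12 rad). In form: {"delta_pos": [[tx, ty, tz], ...], "turn": [turn, ...]}. A call has 1 to 12 rows; each row shifts and turns the commanded pose from where the row before left it; what a row does not reach is not made up. A row lasts 1/10 s, in which the tool goes at most 50 mm and 8.59 degrees, less where a joint would pass 70% of its speed; a pose out of reach is approached as far as the arm can. A call with a number of a shift or a turn outside -1 to 1 is refused whole. A call with a gripper value outside its range is refused whole. "grip" is the closure, from 0 (fully open) to 1 (shut), set as the call begins (left out, the last holds). The fingers move at their own pace and stop on an object; "newtons" is the grip in N (left out, the last holds). Time passes only in rows, so rows that do not move let the fingers close. It gives the time, the measured TCP pose, the force, the opening and the grip force at its end, in the units of the state.
- read_state(): the state, without advancing time (a new reading comes with each control period).
- camera(name): name is "scene" or "top"; returns a dict with "image" (400x640x3 uint8, red, green, blue), "z_map" (400x640 float32, m along the optical axis (not along the pixel's ray), 0 where there is no reading), "mtx" (3x3 intrinsics, pixels), "view" (4x4, takes a point from world to camera coordinates). Camera axes: x right, y up, looking along -z (the intrinsics and any distortion apply to the point x, -y, -z); pixel columns grow to the right and rows downward; lengths in m; the calibration is good to about 2 mm. A picture is of the moment at which its call begins.
- close_job(): hands the job in; it is judged then, once.
The state is a dict: "time": time; "joint_positions": joint angles; "joint_vel": joint speeds; "joint_torque": joint torques, N m; "ee_pos": TCP position; "eef_rot": TCP orientation; "ft_force": force on the tool from outside, world axes, zero at the start; "torque": the same for the moment, N m; "width": finger opening in m; "grip_force": force on a finger pad.
Only numpy, scipy, OpenCV 4.12 (cv2) and the standard library are available. Lean on these libraries where they do the work, as an engineer would, in place of code of your own. Each camera call takes 0.05 s, during which the arm holds its last target. There are 200 camera calls.

## Working session

There is one attempt and no reset: what is moved stays moved. The work goes in short steps, Python scripts to look and compute and a tool call to move; the robot and the scene stay as the last step left them, time stands still between calls to the robot, and variables do not carry over. Pictures are saved under pics/ and viewed, at most 14 in all, crops included, and the job is handed in when it is done.

Besides the shell and the picture viewer there is one more tool, called after "Emit:" by a JSON object that holds its "op" and its "data", one argument or row to a line. step_arm: Moves the arm, as the interface text tells. Shifts and turns lie within -1 to 1; 1 stands for 25 mm of shift or 0.12 rad of turn. Its arguments: {"type":"object","properties":{"delta_pos":{"type":"array"},"turn":{"type":"array"},"grip":{"type":"number"},"newtons":{"type":"number"}},"required":["delta_pos","turn"]}

```bash
ls; mkdir -p pics; python3 - <<'E'
from bench import *
import cv2,numpy as np
s=read_state();print(s)
for n in("scene","top"):
    c=camera(n);cv2.imwrite(f"pics/{n}0.png",c["image"][:,:,::-1]);np.savez(f"{n}0.npz",**c);print(n,c["mtx"],c["view"])
E
```

```text
pics
{'time': 0.0, 'joint_positions': array([ 1.17140522,  0.33285427, -0.06466122,  1.46093913,  0.02163069,
        1.34987997, -0.08850564]), 'joint_vel': array([-0.00021676,  0.00162888, -0.00156554, -0.00072966, -0.00103251,
       -0.00044786, -0.00204692]), 'joint_torque': array([ 4.98702011e-04, -6.23256540e+01,  2.49482546e-02, -3.89886725e+01,
       -6.12440379e-02,  3.99181328e-02,  1.49230386e-04]), 'ee_pos': array([ 0.22978606, -0.58081921,  0.22176589]), 'eef_rot': array([ 9.82307118e-01,  1.87275858e-01, -1.81565143e-04, -6.68226538e-04]), 'ft_force': array([0.77552043, 0.4263942 , 0.14650122]), 'torque': array([ 0.00739697, -0.03562515, -0.00624789]), 'grip_force': 0.0, 'width': 0.08685146305293687}
scene [[373.02885069   0.         315.44575377]
 [  0.         373.02885069 194.64019267]
 [  0.           0.           1.        ]] [[ 0.7845009   0.61997715  0.01366301 -0.41348028]
 [-0.54266091  0.67567056  0.4989874   0.25714802]
 [ 0.30012909 -0.39887045  0.86650153 -1.38474095]
 [ 0.          0.          0.          1.        ]]
top [[434.48312201   0.         322.02741795]
 [  0.         434.48312201 203.32590407]
 [  0.           0.           1.        ]] [[ 0.02612431 -0.99957317  0.01307684 -0.01858499]
 [ 0.98627834  0.02790555  0.16271547 -0.54128423]
 [-0.16301094  0.00864657  0.98658637 -1.3094262 ]
 [ 0.          0.          0.          1.        ]]
```

View pics/top0.png

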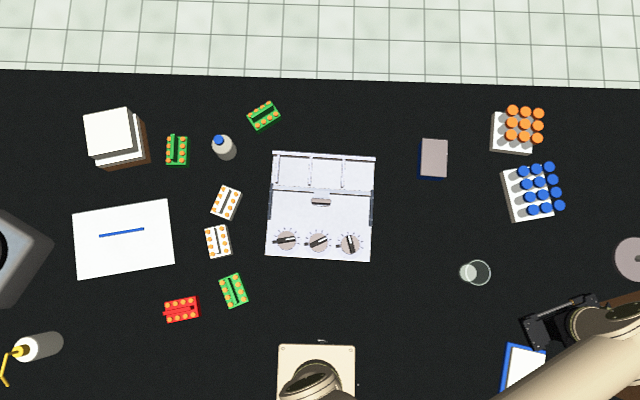

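View pics/scene0.png

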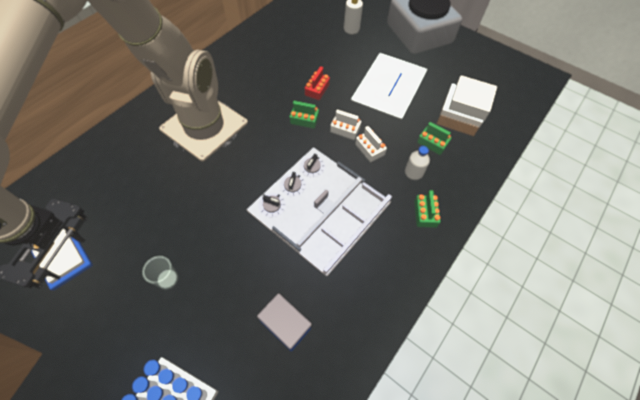

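The top view shows two white racks, at about (226,202) and (218,241). Their look-alikes are green at (176,150), (264,115) and (233,290), and red at (181,309). The white boxes with round caps at (515,130) and (532,192) are not racks. The station is centred near (321,207), with dials at (286,240), (318,241) and (350,243). The bottle is at (223,147), the beaker at (475,272), and the tip box at (523,365).

```bash
cat > h.py <<'E'
import numpy as np,cv2
def world(c):
    K,V,z=c["mtx"],c["view"],c["z_map"]
    v,u=np.mgrid[:z.shape[0],:z.shape[1]]
    x=(u-K[0,2])/K[0,0]*z; y=(v-K[1,2])/K[1,1]*z
    p=np.stack([x,-y,-z],-1)
    return (p-V[:3,3])@V[:3,:3]
def proj(c,P):
    P=np.atleast_2d(P); q=P@c["view"][:3,:3].T+c["view"][:3,3]
    K=c["mtx"]; return np.stack([K[0,2]+K[0,0]*q[:,0]/-q[:,2],K[1,2]+K[1,1]*-q[:,1]/-q[:,2]],1)
def ortho(c,x0,x1,y0,y1,z,s):
    "orthoimage on plane z, s m/px; up=+x, left=+y"
    h,w=int((x1-x0)/s),int((y1-y0)/s)
    r,q=np.mgrid[:h,:w]; P=np.stack([x1-r*s,y1-q*s,np.full(r.shape,z)],-1).reshape(-1,3)
    m=proj(c,P).astype(np.float32).reshape(h,w,2)
    return cv2.remap(c["image"],m[...,0],m[...,1],cv2.INTER_CUBIC)
def blobs(mask,W,mn=6):
    n,l,st,ce=cv2.connectedComponentsWithStats(mask.astype(np.uint8))
    out=[]
    for i in range(1,n):
        if st[i,4]<mn: continue
        p=W[l==i]; m=p.mean(0); r=cv2.minAreaRect((p[:,:2]*1000).astype(np.float32))
        e,vec=np.linalg.eigh(np.cov(p[:,:2].T)); a=np.arctan2(vec[1,1],vec[0,1])
        out.append((ce[i].round(1),st[i,4],m.round(4),np.round(r[1]),round(a,3)))
    return out
E
python3 - <<'E'
from h import *
c=dict(np.load("top0.npz")); W=world(c)
z=W[...,2]; print("table z",np.median(z[180:200,390:410]),"plate",np.median(z[205:225,285:300]), "reach")
roi=np.zeros(z.shape,bool); roi[90:330,150:420]=1
for nm,a,b in(("rib",.07,.09),("dialgrip/tall",.045,.056),("fence",.03,.043)):
    print(nm)
    for o in blobs(roi&(z>a)&(z<b),W): print(*o)
o=ortho(c,.28,.78,-.18,.32,.01,.001)
o=ortho(c,.33,.75,-.2,.32,.03,.0007);print(o.shape);cv2.imwrite("pics/o1.png",o[:,:,::-1])
E
```

```text
table z 0.00010900938786081147 plate 0.009826644136661525 reach
rib
[261.7 111. ] 125 [0.8231 0.1929 0.0823] [15. 79.] 2.206
[172.7 147. ] 132 [0.6982 0.4608 0.0824] [79. 15.] -3.105
[224.3 147.8] 111 [0.7001 0.3023 0.0826] [52. 62.] 2.18
[223.1 200. ] 131 [0.5369 0.2954 0.0831] [14. 79.] 2.787
[321.2 200.6] 92 [ 0.5446 -0.0007  0.0774] [58. 14.] 1.524
[214.7 240.1] 131 [0.4155 0.3128 0.0833] [80. 13.] -2.884
[231.  290.9] 134 [0.2687 0.2553 0.0842] [79. 13.] -2.718
[176.9 310.4] 123 [0.2093 0.4078 0.085 ] [12. 80.] 1.799
dialgrip/tall
[268.  102.7] 10 [0.8643 0.1788 0.0496] [ 7. 15.] 2.283
[262.4 106.2] 8 [0.8516 0.1963 0.0497] [ 8. 11.] 2.52
[256.2 110. ] 8 [0.8384 0.2153 0.0496] [ 7. 10.] 2.187
[264.  117.1] 55 [0.8149 0.1893 0.0505] [24. 73.] 2.341
[275.8 113.9] 17 [0.8274 0.1523 0.0488] [11. 21.] 2.675
[250.  114.5] 12 [0.8227 0.2345 0.0495] [11. 11.] 2.966
[269.6 117.5] 13 [0.8146 0.1713 0.0497] [13. 10.] -2.501
[257.5 125.1] 17 [0.7882 0.2089 0.0494] [18. 10.] 3.046
[169.1 138.9] 13 [0.7336 0.4857 0.0497] [ 8. 12.] -2.994
[183. 139.] 23 [0.7348 0.4419 0.05  ] [13. 19.] 2.189
[
[... 3758 characters left out ...]
2.969
[269.2 213.6] 14 [0.5065 0.1603 0.0322] [22.  6.] -2.992
[371.1 215.1] 8 [ 0.5104 -0.1588  0.0326] [ 6. 16.] 2.971
[370.8 223.6] 8 [ 0.4837 -0.1579  0.0316] [ 6. 10.] -3.103
[222.5 241.9] 215 [0.4137 0.2989 0.039 ] [94. 65.] -3.117
[206.8 229. ] 8 [0.4522 0.35   0.0385] [ 7. 14.] 2.036
[208.2 235.1] 16 [0.4335 0.3439 0.039 ] [20.  9.] 1.35
[209.5 242.5] 19 [0.4107 0.3384 0.0392] [19. 15.] 1.807
[211.4 249.8] 17 [0.3887 0.3312 0.039 ] [ 9. 16.] 1.46
[237.7 290. ] 226 [0.2701 0.244  0.0392] [95. 64.] -2.784
[223.4 286.1] 24 [0.2803 0.2877 0.0395] [19. 15.] 2.043
[227.6 297.4] 44 [0.2475 0.2728 0.0395] [35. 17.] -2.692
[183.2 309. ] 346 [0.2101 0.4034 0.0392] [64. 96.] 1.815
(600, 742, 3)
```

View pics/o1.png

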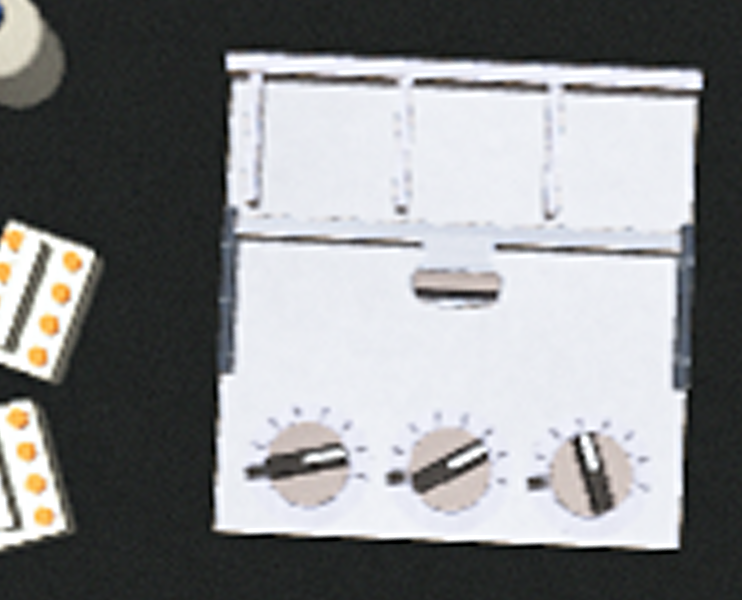

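The ortho view shows the pointers: dial1 to the right and slightly up, dial2 to the right and up, dial3 up. The broad zero marks are on the left, and the bar is shut with its tab at (457,285). Next I'll refine the station fit and take one close crop of the two candidate white racks.

```bash
python3 - <<'E'
from h import *
c=dict(np.load("top0.npz")); W=world(c)
a=-.041; X=np.array([np.cos(a),np.sin(a)]);Y=np.array([-X[1],X[0]])
d=np.array([[.4256,.1038],[.4213,.0059],[.4173,-.0958]]).mean(0); C=d+.12*X
print("C",C)
S=np.stack([(W[...,:2]-C)@X,(W[...,:2]-C)@Y,W[...,2]],-1)
def st(m,n): 
    p=S[m]; print(n,len(p),np.percentile(p,[2,50,98],axis=0).round(4).tolist())
z=S[...,2];x=S[...,0];y=S[...,1]; near=(abs(x)<.19)&(abs(y)<.19)
m=near&(x>.13)&(z>.036)&(z<.041); st(m,"fence top"); print(np.polyfit(y[m],x[m],1))
m=near&(x>.065)&(x<.14)&(z>.033)&(z<.038)
for o in blobs(m,S): print("div",*o)
m=near&(x<.06)&(x>.03)&(z>.0365)&(z<.041); st(m,"bar top"); print(np.polyfit(y[m],x[m],1))
m=near&(z>.074)&(z<.08); st(m,"tab")
m=near&(z>.007)&(z<.013);st(m,"plate");p=(W[m][:,:2]*1000).astype(np.float32);print(cv2.minAreaRect(p))
for k in d,:pass
o=ortho(c,.35,.6,.22,.38,.085,.0005)
cv2.imwrite("pics/racks.png",o[:,:,::-1])
# white line half check
E
```

```text
C [ 5.41299154e-01 -2.85288363e-04]
fence top 277 [[0.1353, -0.156, 0.0361], [0.156, 0.0195, 0.0381], [0.1624, 0.1588, 0.0408]]
[-0.007634    0.15518815]
div [310.1 170.6] 37 [0.1044 0.0412 0.0354] [69.  8.] -3.138
div [343.4 168. ] 19 [ 0.1203 -0.0638  0.0357] [36.  3.] -3.054
div [277.1 171.6] 20 [0.0939 0.1454 0.0355] [29.  6.] 3.138
div [342.9 179.2] 21 [ 0.0837 -0.0642  0.0355] [32.  7.] 3.131
bar top 265 [[0.0321, -0.1455, 0.0366], [0.0429, -0.0033, 0.0386], [0.0506, 0.1474, 0.0408]]
[-0.00524125  0.0427493 ]
tab 64 [[-0.0033, -0.0276, 0.0745], [0.0032, 0.0017, 0.0774], [0.0104, 0.0273, 0.0797]]
plate 5849 [[-0.1647, -0.1567, 0.0072], [-0.0171, 0.0001, 0.01], [0.1465, 0.1563, 0.0128]]
((546.7950439453125, 2.206634521484375), (361.61749267578125, 370.5960693359375), 0.511531412601471)
```

View pics/racks.png

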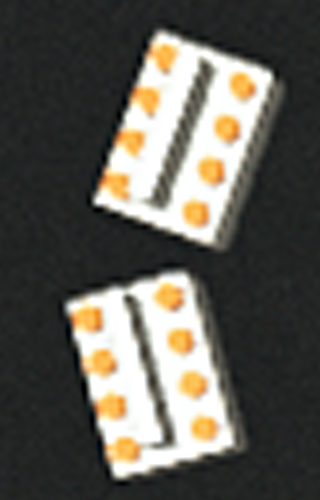

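The crop confirms the choice: two white racks with orange caps and a middle rib, and no colour in the body. I'll start with dial 1.

Emit:
{"op": "step_arm", "data": {
  "delta_pos": [
    [0.65, 0.9, 0],
    [0.65, 1, 0],
    [0.65, 1, 0],
    [0.65, 1, 0],
    [0.65, 1, 0],
    [0.65, 1, 0],
    [0.65, 1, 0],
    [0.65, 1, 0],
    [0.65, 1, 0],
    [0.65, 1, 0],
    [0.65, 1, 0],
    [0.65, 1, 0]
  ],
  "turn": [0.95, 0.95, 0.95, 0.95, 0.95, 0.95, 0.95, 0.95, 0.95, 0.95, 0.95, 0.95],
  "grip": 0.45,
  "newtons": 30
}}

```text
time: 1.3
ee_pos: [0.4253, -0.2825, 0.2224]
eef_rot: [0.641, 0.767, -0.0, -0.0]
ft_force: [0.1, -0.6, -0.2]
width: 0.0481
grip_force: 0.0
```

Emit:
{"op": "step_arm", "data": {
  "delta_pos": [
    [0, 1, 0],
    [0, 1, 0],
    [0, 1, 0],
    [0, 1, 0],
    [0, 1, 0],
    [0, 1, 0],
    [0, 1, 0],
    [0, 1, 0],
    [0, 1, 0],
    [0, 1, 0],
    [0, 1, -0.5],
    [0, 1, -0.5]
  ],
  "turn": [0, 0, 0, 0, 0, 0, 0, 0, 0, 0, 0, 0]
}}

```text
time: 2.5
ee_pos: [0.4249, 0.0173, 0.1973]
eef_rot: [0.643, 0.766, 0.0, 0.0]
ft_force: [0.4, 0.2, -0.3]
width: 0.048
grip_force: 0.0
```

Emit:
{"op": "step_arm", "data": {
  "delta_pos": [
    [0, 0.9, -0.5],
    [0, 0.9, -0.5],
    [0, 0.86, -0.5],
    [0, 0.8, -0.5],
    [0, 0, -0.9],
    [0, 0, -0.9],
    [0, 0, -0.9],
    [0, 0, -0.9],
    [0, 0, -0.8],
    [0, 0, -0.37],
    [0, 0, 0],
    [0, 0, 0]
  ],
  "turn": [0.16, 0, 0, 0, 0, 0, 0, 0, 0, 0, 0, 0]
}}

```text
time: 3.7
ee_pos: [0.4253, 0.103, 0.0289]
eef_rot: [0.636, 0.772, 0.0, 0.0]
ft_force: [0.5, 0.9, -0.3]
width: 0.048
grip_force: 0.0
```

Emit:
{"op": "step_arm", "data": {
  "delta_pos": [
    [0, 0, 0],
    [0, 0, 0],
    [0, 0, 0],
    [0, 0, 0],
    [0, 0, 0],
    [0, 0, 0]
  ],
  "turn": [0, 0, 0, 0, 0, 0],
  "grip": 1,
  "newtons": 30
}}

```text
time: 4.3
ee_pos: [0.4284, 0.1035, 0.0291]
eef_rot: [0.636, 0.772, 0.003, 0.002]
ft_force: [15.3, 2.5, -13.1]
width: 0.0138
grip_force: 30.0
```

Emit:
{"op": "step_arm", "data": {
  "delta_pos": [
    [0.12, 0, 0],
    [0, 0, 0],
    [0, 0, 0],
    [0, 0, 0],
    [0, 0, 0],
    [0, 0, 0],
    [0, 0, 0],
    [0, 0, 0],
    [0, 0, 0],
    [0, 0, 0],
    [0, 0, 0],
    [0, 0, 0]
  ],
  "turn": [0, 0.9, 0.9, 0.9, 0.9, 0.9, 0.9, 0.9, 0.9, 0.9, 1.0, 0]
}}

```text
time: 5.5
ee_pos: [0.4296, 0.1044, 0.0291]
eef_rot: [0.14, 0.99, 0.002, 0.001]
ft_force: [5.8, 6.5, -2.3]
width: 0.0139
grip_force: 30.0
```

Emit:
{"op": "step_arm", "data": {
  "delta_pos": [
    [0, 0, 0],
    [0, 0, 0],
    [0, 0, 0],
    [0, 0, 0],
    [0, 0, 0.8],
    [0, 0, 0.8],
    [0, 0, 0.8],
    [0, 0, 0]
  ],
  "turn": [0, 0, 0, 0, 0, 0, 0, 0],
  "grip": 0.45
}}

```text
time: 6.3
ee_pos: [0.4293, 0.103, 0.0903]
eef_rot: [0.142, 0.99, 0.0, 0.002]
ft_force: [0.2, 0.3, -0.3]
width: 0.0477
grip_force: 0.0
```

Emit:
{"op": "step_arm", "data": {
  "delta_pos": [
    [-0.12, -0.5, 0],
    [0, -0.5, 0],
    [0, -0.5, 0],
    [0, -0.5, 0],
    [0, -0.5, 0],
    [0, -0.5, 0],
    [0, -0.5, 0],
    [0, -0.36, 0],
    [0, 0, 0],
    [0, 0, -0.8],
    [0, 0, -0.8],
    [0, 0, -0.8]
  ],
  "turn": [-0.87, -0.87, -0.87, -0.87, -0.87, -0.87, -0.87, -0.87, 0, 0, 0, 0]
}}

```text
time: 7.5
ee_pos: [0.4248, 0.0068, 0.0273]
eef_rot: [0.53, 0.848, 0.0, 0.0]
ft_force: [0.1, 0.2, 0.5]
width: 0.048
grip_force: 0.0
```

Emit:
{"op": "step_arm", "data": {
  "delta_pos": [
    [0, 0, 0],
    [0, 0, 0],
    [0, 0, 0],
    [0, 0, 0],
    [0, 0, 0],
    [0, 0, 0]
  ],
  "turn": [0, 0, 0, 0, 0, 0],
  "grip": 1
}}

```text
time: 8.1
ee_pos: [0.4244, 0.0057, 0.0287]
eef_rot: [0.532, 0.847, -0.001, -0.0]
ft_force: [-5.8, -2.5, 9.4]
width: 0.014
grip_force: 30.0
```

Emit:
{"op": "step_arm", "data": {
  "delta_pos": [
    [-0.03, -0.03, 0],
    [0, 0, 0],
    [0, 0, 0],
    [0, 0, 0],
    [0, 0, 0],
    [0, 0, 0],
    [0, 0, 0],
    [0, 0, 0],
    [0, 0, 0],
    [0, 0, 0],
    [0, 0, 0],
    [0, 0, 0]
  ],
  "turn": [0, 0.9, 0.9, 0.9, 0.9, 0.9, 0.9, 0.9, 0.9, 0.9, 0.9, 0.9]
}}

```text
time: 9.3
ee_pos: [0.424, 0.0049, 0.0286]
eef_rot: [-0.036, 0.999, -0.001, -0.0]
ft_force: [-3.6, -1.9, 4.9]
width: 0.0138
grip_force: 30.0
```

Emit:
{"op": "step_arm", "data": {
  "delta_pos": [
    [0, 0, 0],
    [0, 0, 0],
    [0, 0, 0],
    [0, 0, 0],
    [0, 0, 0],
    [0, 0, 0],
    [0, 0, 0],
    [0, 0, 0]
  ],
  "turn": [0.9, 0.9, 0.9, 0.9, 0.9, 0.9, 0, 0]
}}

```text
time: 10.1
ee_pos: [0.4241, 0.0045, 0.0286]
eef_rot: [-0.35, 0.937, -0.001, -0.001]
ft_force: [-3.9, -3.6, 7.2]
width: 0.0139
grip_force: 30.0
```

Emit:
{"op": "step_arm", "data": {
  "delta_pos": [
    [0, 0, 0],
    [0, 0, 0],
    [0, 0, 0],
    [0, 0, 0],
    [0, 0, 0.8],
    [0, 0, 0.8],
    [0, 0, 0.8],
    [0, 0, 0]
  ],
  "turn": [0, 0, 0, 0, 0, 0, 0, 0],
  "grip": 0.45
}}

```text
time: 10.9
ee_pos: [0.4256, 0.0056, 0.0901]
eef_rot: [-0.35, 0.937, -0.001, 0.001]
ft_force: [0.1, -0.6, 0.5]
width: 0.0477
grip_force: 0.0
```

Emit:
{"op": "step_arm", "data": {
  "delta_pos": [
    [-0.17, -0.5, 0],
    [0, -0.5, 0],
    [0, -0.5, 0],
    [0, -0.5, 0],
    [0, -0.5, 0],
    [0, -0.5, 0],
    [0, -0.5, 0],
    [0, -0.56, 0],
    [0, 0, 0],
    [0, 0, -0.8],
    [0, 0, -0.8],
    [0, 0, -0.8]
  ],
  "turn": [-0.43, -0.43, -0.43, -0.43, -0.43, -0.43, -0.43, -0.43, 0, 0, 0, 0]
}}

```text
time: 12.1
ee_pos: [0.4201, -0.0956, 0.0276]
eef_rot: [-0.151, 0.989, 0.0, 0.0]
ft_force: [0.1, -0.9, 0.6]
width: 0.048
grip_force: 0.0
```

Emit:
{"op": "step_arm", "data": {
  "delta_pos": [
    [0, 0, 0],
    [0, 0, 0],
    [0, 0, 0],
    [0, 0, 0],
    [0, 0, 0],
    [0, 0, 0]
  ],
  "turn": [0, 0, 0, 0, 0, 0],
  "grip": 1
}}

```text
time: 12.7
ee_pos: [0.42, -0.0953, 0.0289]
eef_rot: [-0.151, 0.989, 0.0, -0.0]
ft_force: [-3.8, 3.2, 7.7]
width: 0.0139
grip_force: 30.0
```

Emit:
{"op": "step_arm", "data": {
  "delta_pos": [
    [0, 0, 0],
    [0, 0, 0],
    [0, 0, 0],
    [0, 0, 0],
    [0, 0, 0],
    [0, 0, 0],
    [0, 0, 0],
    [0, 0, 0],
    [0, 0, 0],
    [0, 0, 0],
    [0, 0, 0],
    [0, 0, 0]
  ],
  "turn": [-0.9, -0.9, -0.9, -0.9, -0.9, -0.9, -0.9, -0.9, -0.9, -0.98, 0, 0]
}}

```text
time: 13.9
ee_pos: [0.4203, -0.0945, 0.0289]
eef_rot: [0.383, 0.924, 0.001, -0.0]
ft_force: [-3.2, 6.3, 7.8]
width: 0.0138
grip_force: 30.0
```

Emit:
{"op": "step_arm", "data": {
  "delta_pos": [
    [0, 0, 0],
    [0, 0, 0],
    [0, 0, 0],
    [0, 0, 0],
    [0, 0, 0.8],
    [0, 0, 0.8],
    [0, 0, 0.8],
    [0, 0, 0.8],
    [0, 0, 0.8],
    [0, 0, 0]
  ],
  "turn": [0, 0, 0, 0, 0, 0, 0, 0, 0, 0],
  "grip": 0.45
}}

```text
time: 14.9
ee_pos: [0.4213, -0.0964, 0.1304]
eef_rot: [0.384, 0.923, -0.0, 0.002]
ft_force: [0.2, 0.1, 0.1]
width: 0.048
grip_force: 0.0
```

Emit:
{"op": "step_arm", "data": {
  "delta_pos": [
    [0.6, 0.48, 0],
    [0.6, 0.48, 0],
    [0.6, 0.48, 0],
    [0.6, 0.48, 0],
    [0.6, 0.48, 0],
    [0.7, 0.48, 0],
    [0.7, 0.48, 0],
    [0.64, 0.48, 0],
    [0, 0, 0]
  ],
  "turn": [-0.86, -0.86, -0.86, -0.86, -0.86, -0.86, -0.86, -0.86, 0],
  "grip": 0.45
}}

```text
time: 15.8
ee_pos: [0.5469, 0.0022, 0.1274]
eef_rot: [0.722, 0.692, 0.001, -0.001]
ft_force: [-0.5, 0.2, -0.8]
width: 0.0481
grip_force: 0.0
```

```bash
cat >> h.py <<'E'
YAW=-.041
def look(names="rdb"):
    from bench import camera
    c=camera("top");W=world(c);z=W[...,2]
    roi=np.zeros(z.shape,bool); roi[90:330,150:420]=1
    if "d" in names:
        for u in blobs(roi&(z>.046)&(z<.056)&(W[...,0]<.47)&(W[...,1]<.15),W,40): print("dial",*u, "val",round((1.75-(u[4]-YAW))%np.pi,3))
    if "r" in names:
        for u in blobs(roi&(z>.07)&(z<.105),W,40): print("tall",*u)
    return c,W
E
python3 -c "
from h import *
look('d')"
```

```text
dial [286.  239.4] 76 [0.4257 0.1033 0.0514] [14. 56.] 2.865 val 1.986
dial [318.2 241.3] 76 [0.4225 0.0048 0.0516] [54. 14.] -2.459 val 1.026
```

Emit:
{"op": "step_arm", "data": {
  "delta_pos": [
    [0, -0.1, -0.8],
    [0, 0, -0.8],
    [0, 0, -0.8],
    [0, 0, -0.8],
    [0, 0, 0]
  ],
  "turn": [0, 0, 0, 0, 0]
}}

```text
time: 16.35
ee_pos: [0.5435, -0.0034, 0.0456]
eef_rot: [0.721, 0.692, -0.002, -0.002]
ft_force: [-0.4, -0.1, 0.1]
width: 0.0478
grip_force: 0.0
```

Emit:
{"op": "step_arm", "data": {
  "delta_pos": [
    [0, 0, 0],
    [0, 0, 0],
    [0, 0, 0],
    [0, 0, 0],
    [0, 0, 0],
    [0, 0, 0]
  ],
  "turn": [0, 0, 0, 0, 0, 0],
  "grip": 1,
  "newtons": 30
}}

```text
time: 16.95
ee_pos: [0.5466, -0.0025, 0.0488]
eef_rot: [0.722, 0.692, 0.0, 0.001]
ft_force: [1.4, -0.3, 1.8]
width: 0.0139
grip_force: 30.0
```

Emit:
{"op": "step_arm", "data": {
  "delta_pos": [
    [-0.25, 0.01, 0],
    [-0.25, 0.01, 0],
    [-0.25, 0.01, 0],
    [-0.25, 0.01, 0],
    [-0.25, 0.01, 0],
    [-0.25, 0.01, 0],
    [-0.25, 0.01, 0],
    [-0.25, 0.01, 0],
    [-0.25, 0.01, 0],
    [-0.25, 0.01, 0],
    [0, 0, 0],
    [0, 0, 0]
  ],
  "turn": [0, 0, 0, 0, 0, 0, 0, 0, 0, 0, 0, 0]
}}

```text
time: 18.15
ee_pos: [0.4875, -0.0003, 0.0489]
eef_rot: [0.722, 0.692, 0.004, 0.003]
ft_force: [23.6, -0.8, -21.0]
width: 0.0141
grip_force: 30.0
```

Emit:
{"op": "step_arm", "data": {
  "delta_pos": [
    [0.1, 0, 0],
    [0, 0, 0],
    [0, 0, 0],
    [0, 0, 0],
    [0, 0, 0.8],
    [0, 0, 0.8],
    [0, 0, 0.9],
    [0, 0, 0.9],
    [0, 0, 0.9],
    [0, 0, 0]
  ],
  "turn": [0, 0, 0, 0, 0, 0, 0, 0, 0, 0],
  "grip": 0.65
}}

```text
time: 19.15
ee_pos: [0.4873, 0.0003, 0.1584]
eef_rot: [0.722, 0.692, 0.001, 0.002]
ft_force: [-0.3, 0.0, -0.2]
width: 0.0306
grip_force: 0.0
```

```bash
python3 -c "
from h import *
c,W=look('rd')
np.savez('t2.npz',**c)
from bench import read_state;print(read_state()['joint_positions'].round(2))"
```

```text
dial [285.8 239.6] 81 [0.4251 0.1038 0.0516] [14. 56.] 2.846 val 2.005
tall [262.1 110.8] 131 [0.8237 0.1916 0.0824] [15. 80.] 2.194
tall [172.6 146.6] 132 [0.6992 0.461  0.0827] [15. 80.] -3.109
tall [223.4 146.1] 227 [0.7033 0.3037 0.0897] [57. 63.] 2.2
tall [223.  200.1] 133 [0.5367 0.2957 0.083 ] [14. 79.] 2.786
tall [214.7 240.1] 137 [0.4154 0.3126 0.0834] [79. 14.] -2.882
tall [231.  290.9] 136 [0.2687 0.2555 0.0839] [79. 13.] -2.722
tall [177.1 310.4] 126 [0.2094 0.4074 0.0848] [12. 80.] 1.802
[ 0.82  0.18 -0.98  1.86  0.17  1.18 -0.26]
```

Emit:
{"op": "step_arm", "data": {
  "delta_pos": [
    [0.17, 0.98, 0],
    [0.17, 0.98, 0],
    [0.17, 0.98, 0],
    [0.17, 0.98, 0],
    [0.17, 0.98, 0],
    [0.17, 0.98, 0],
    [0.17, 0.98, 0],
    [0.17, 0.98, 0],
    [0.17, 0.98, 0],
    [0.17, 0.98, 0],
    [0.17, 1.0, 0],
    [0.13, 1.0, 0]
  ],
  "turn": [0.87, 0.87, 0.87, 0.87, 0.87, 0.87, 0.87, 0.87, 0.87, 0.87, 0.87, 0.9],
  "grip": 0.45
}}

```text
time: 20.4
ee_pos: [0.5356, 0.2958, 0.1543]
eef_rot: [0.175, 0.985, -0.001, -0.001]
ft_force: [0.7, -0.1, 0.1]
width: 0.0477
grip_force: 0.0
```

Emit:
{"op": "step_arm", "data": {
  "delta_pos": [
    [0, 0, -0.4],
    [0, 0, -0.8],
    [0, 0, -0.8],
    [0, 0, -0.8],
    [0, 0, -0.8],
    [0, 0, -0.4],
    [0, 0, 0]
  ],
  "turn": [0, 0, 0, 0, 0, 0, 0]
}}

```text
time: 21.1
ee_pos: [0.535, 0.2939, 0.0538]
eef_rot: [0.178, 0.984, -0.001, -0.001]
ft_force: [-0.3, -0.3, 0.1]
width: 0.0479
grip_force: 0.0
```

Emit:
{"op": "step_arm", "data": {
  "delta_pos": [
    [0, 0, 0],
    [0, 0, 0],
    [0, 0, 0],
    [0, 0, 0],
    [0, 0, 0],
    [0, 0, 0]
  ],
  "turn": [0, 0, 0, 0, 0, 0],
  "grip": 1,
  "newtons": 35
}}

```text
time: 21.7
ee_pos: [0.536, 0.2953, 0.056]
eef_rot: [0.177, 0.984, 0.0, 0.0]
ft_force: [1.0, 0.4, -1.9]
width: 0.0116
grip_force: 35.0
```

Emit:
{"op": "step_arm", "data": {
  "delta_pos": [
    [0, 0, 0.6],
    [0, 0, 0.8],
    [0, 0, 0.8],
    [0, 0, 0.8],
    [0, 0, 0.8],
    [0, 0, 0.4],
    [0, 0, 0],
    [0, 0, 0]
  ],
  "turn": [0, 0, 0, 0, 0, 0, 0, 0]
}}

```text
time: 22.5
ee_pos: [0.5358, 0.2947, 0.1603]
eef_rot: [0.177, 0.984, -0.0, -0.0]
ft_force: [0.5, -1.0, -3.3]
width: 0.0117
grip_force: 35.0
```

Emit:
{"op": "step_arm", "data": {
  "delta_pos": [
    [0.1, -0.81, 0],
    [0.2, -0.81, 0],
    [0.3, -0.81, 0],
    [0.5, -0.81, 0],
    [0.5, -0.81, 0],
    [0.5, -0.81, 0],
    [0.5, -0.81, 0],
    [0.5, -0.81, 0],
    [0.5, -0.81, 0],
    [0.5, -0.85, 0],
    [0, 0, 0],
    [0, 0, 0]
  ],
  "turn": [0.26, 0.26, 0.26, 0.26, 0.26, 0.26, 0.26, 0.26, 0.26, 0.28, 0, 0]
}}

```text
time: 23.7
ee_pos: [0.6381, 0.091, 0.1595]
eef_rot: [0.022, 1.0, 0.0, -0.001]
ft_force: [0.0, 1.3, -2.4]
width: 0.0118
grip_force: 35.0
```

Emit:
{"op": "step_arm", "data": {
  "delta_pos": [
    [0, 0, -0.6],
    [0, 0, -0.8],
    [0, 0, -0.8],
    [0, 0, -0.6],
    [0, 0, -0.5],
    [0, 0, -0.2],
    [0, 0, -0.1],
    [0, 0, 0],
    [0, 0, 0]
  ],
  "turn": [0, 0, 0, 0, 0, 0, 0, 0, 0]
}}

```text
time: 24.6
ee_pos: [0.6389, 0.0918, 0.0716]
eef_rot: [0.021, 1.0, 0.0, 0.001]
ft_force: [-1.4, 0.0, -2.1]
width: 0.0116
grip_force: 35.0
```

Emit:
{"op": "step_arm", "data": {
  "delta_pos": [
    [0, 0, -0.1],
    [0, 0, -0.1],
    [0, 0, 0],
    [0, 0, 0]
  ],
  "turn": [0, 0, 0, 0]
}}

```text
time: 25.0
ee_pos: [0.6385, 0.0916, 0.0658]
eef_rot: [0.021, 1.0, 0.0, -0.0]
ft_force: [0.4, 1.2, -2.0]
width: 0.0118
grip_force: 35.0
```

Emit:
{"op": "step_arm", "data": {
  "delta_pos": [
    [0, 0, -0.1],
    [0, 0, 0],
    [0, 0, 0]
  ],
  "turn": [0, 0, 0]
}}

```text
time: 25.3
ee_pos: [0.6386, 0.0918, 0.0651]
eef_rot: [0.021, 1.0, -0.0, 0.0]
ft_force: [-7.8, -2.4, 12.4]
width: 0.0113
grip_force: 35.0
```

Emit:
{"op": "step_arm", "data": {
  "delta_pos": [
    [0, 0.1, 0.04],
    [0, 0.1, 0],
    [0, 0.1, 0],
    [0, 0.1, 0],
    [0, 0.1, 0],
    [0, 0.05, 0],
    [0, 0, 0]
  ],
  "turn": [0, 0, 0, 0, 0, 0, 0]
}}

```text
time: 26.0
ee_pos: [0.6395, 0.1051, 0.0652]
eef_rot: [0.021, 1.0, -0.0, 0.001]
ft_force: [0.7, -3.6, 6.7]
width: 0.0117
grip_force: 35.0
```

Emit:
{"op": "step_arm", "data": {
  "delta_pos": [
    [0.1, 0, 0],
    [0.1, 0, 0],
    [0.1, 0, 0],
    [0.1, 0, 0],
    [0.05, 0, 0],
    [0, 0, 0]
  ],
  "turn": [0, 0, 0, 0, 0, 0]
}}

```text
time: 26.6
ee_pos: [0.6481, 0.1067, 0.0654]
eef_rot: [0.02, 1.0, 0.0, -0.001]
ft_force: [-11.6, -2.3, 15.4]
width: 0.0118
grip_force: 35.0
```

Emit:
{"op": "step_arm", "data": {
  "delta_pos": [
    [0.04, 0.08, 0],
    [0, 0.08, 0],
    [0, 0, 0]
  ],
  "turn": [0, 0, 0]
}}

```text
time: 26.9
ee_pos: [0.6482, 0.1068, 0.0654]
eef_rot: [0.021, 1.0, -0.003, -0.003]
ft_force: [-22.3, -15.5, 26.4]
width: 0.0117
grip_force: 35.0
```

Emit:
{"op": "step_arm", "data": {
  "delta_pos": [
    [0, 0, 0],
    [0, 0, 0],
    [0, 0, 0],
    [0, 0, 0],
    [0, 0, 0.5],
    [0, 0, 0.8],
    [0, 0, 0.9],
    [0, 0, 0.9],
    [0, 0, 0.9],
    [0, 0, 0]
  ],
  "turn": [0, 0, 0, 0, 0, 0, 0, 0, 0, 0],
  "grip": 0.5
}}

```text
time: 27.9
ee_pos: [0.6522, 0.1106, 0.1696]
eef_rot: [0.021, 1.0, 0.001, 0.003]
ft_force: [0.3, 0.2, -0.2]
width: 0.0436
grip_force: 0.0
```

Emit:
{"op": "step_arm", "data": {
  "delta_pos": [
    [-0.9, 0.3, 0],
    [-0.9, 0.5, 0],
    [-0.9, 0.5, 0],
    [-0.9, 0.5, 0],
    [-0.9, 0.5, 0],
    [0, 0, 0]
  ],
  "turn": [0, 0, 0, 0, 0, 0]
}}

```text
time: 28.5
ee_pos: [0.5356, 0.1694, 0.1654]
eef_rot: [0.019, 1.0, -0.0, 0.0]
ft_force: [-0.4, 0.2, 0.5]
width: 0.0436
grip_force: 0.0
```

```bash
cat >> h.py <<'E'
def bays(c,W,C=(.5413,-.0003),yaw=-.041):
    "rack rib in station frame + ortho picture"
    C=np.array(C);X=np.array([np.cos(yaw),np.sin(yaw)]);Y=np.array([-X[1],X[0]])
    S=np.stack([(W[...,:2]-C)@X,(W[...,:2]-C)@Y,W[...,2]],-1)
    m=(abs(S[...,0]-.1)<.1)&(abs(S[...,1])<.17)&(S[...,2]>.085)&(S[...,2]<.1)
    for o in blobs(m,S,30): print("home",*o)
    return S
E
python3 -c "
from h import *
c,W=look('r');bays(c,W)
cv2.imwrite('pics/o2.png',cv2.resize(ortho(c,.5,.76,-.05,.22,.05,.0005),None,fx=1,fy=1)[:,:,::-1])"
```

```text
tall [262.  110.8] 131 [0.8234 0.192  0.0826] [14. 79.] 2.19
tall [172.7 146.7] 136 [0.6989 0.4607 0.0832] [79. 14.] -3.11
tall [222.2 144.7] 177 [0.7069 0.307  0.0928] [49. 63.] 2.251
tall [287.5 165.1] 111 [0.6485 0.1046 0.0932] [13. 77.] 3.093
tall [214.7 240.2] 134 [0.4149 0.3125 0.0839] [80. 14.] -2.879
tall [231.  290.8] 135 [0.2689 0.2554 0.0841] [79. 12.] -2.726
tall [177.  310.4] 125 [0.2093 0.4075 0.0847] [12. 81.] 1.802
home [287.4 165.1] 102 [0.1024 0.1096 0.0941] [77. 12.] 3.133
```

View pics/o2.png

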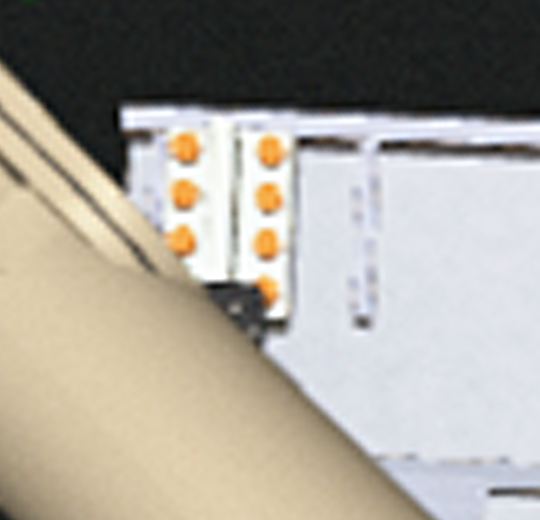

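Rack 1 is flush at home in bay 1: its rib measures (102.4, 109.6) mm in the station frame, against about (102.5, 110) expected. Next I'll fetch the second rack.

Emit:
{"op": "step_arm", "data": {
  "delta_pos": [
    [-0.6, 0.7, 0],
    [-0.6, 0.7, 0],
    [-0.6, 0.7, 0],
    [-0.6, 0.7, 0],
    [-0.6, 0.7, 0],
    [-0.6, 0.7, 0],
    [-0.6, 0.7, 0],
    [-0.54, 0.8, 0],
    [0, 0, 0]
  ],
  "turn": [0.3, 0.3, 0.3, 0.3, 0.3, 0.3, 0.35, 0.35, 0],
  "grip": 0.45
}}

```text
time: 29.45
ee_pos: [0.4166, 0.3129, 0.1648]
eef_rot: [-0.133, 0.991, 0.001, 0.0]
ft_force: [0.2, -0.4, 1.1]
width: 0.048
grip_force: 0.0
```

Emit:
{"op": "step_arm", "data": {
  "delta_pos": [
    [0, 0, -0.6],
    [0, 0, -0.8],
    [0, 0, -0.8],
    [0, 0, -0.8],
    [0, 0, -0.8],
    [0, 0, -0.5],
    [0, 0, 0],
    [0, 0, 0]
  ],
  "turn": [0, 0, 0, 0, 0, 0, 0, 0]
}}

```text
time: 30.25
ee_pos: [0.4198, 0.3094, 0.057]
eef_rot: [-0.129, 0.992, 0.0, -0.0]
ft_force: [0.2, -0.1, 0.2]
width: 0.0482
grip_force: 0.0
```

Emit:
{"op": "step_arm", "data": {
  "delta_pos": [
    [0, 0, 0],
    [0, 0, 0],
    [0, 0, 0],
    [0, 0, 0],
    [0, 0, 0],
    [0, 0, 0]
  ],
  "turn": [0, 0, 0, 0, 0, 0],
  "grip": 1
}}

```text
time: 30.85
ee_pos: [0.4196, 0.3094, 0.0569]
eef_rot: [-0.129, 0.992, 0.0, 0.0]
ft_force: [-0.3, 0.2, -3.7]
width: 0.0111
grip_force: 35.0
```

Emit:
{"op": "step_arm", "data": {
  "delta_pos": [
    [0, 0, 0.6],
    [0, 0, 0.8],
    [0, 0, 0.8],
    [0, 0, 0.8],
    [0, 0, 0.8],
    [0, 0, 0.4],
    [0, 0, 0],
    [0, 0, 0]
  ],
  "turn": [0, 0, 0, 0, 0, 0, 0, 0]
}}

```text
time: 31.65
ee_pos: [0.4197, 0.3088, 0.1613]
eef_rot: [-0.128, 0.992, -0.0, -0.0]
ft_force: [-0.4, 0.7, -3.9]
width: 0.0122
grip_force: 35.0
```

Emit:
{"op": "step_arm", "data": {
  "delta_pos": [
    [0.2, -0.9, 0.3],
    [0.2, -1, 0.2],
    [0.2, -1, 0],
    [0.2, -1, 0],
    [0.2, -1, 0],
    [0.2, -1, 0],
    [0.7, -1, 0],
    [0.7, -1, 0],
    [0.7, -1, 0],
    [0.7, -1, 0],
    [0.7, -1, 0],
    [0.7, -1, 0]
  ],
  "turn": [-0.2, -0.2, -0.2, -0.2, -0.2, -0.2, -0.2, -0.2, -0.2, -0.2, -0.25, -0.25]
}}

```text
time: 32.85
ee_pos: [0.5547, 0.0105, 0.173]
eef_rot: [0.022, 1.0, -0.0, -0.001]
ft_force: [0.7, 0.7, -2.0]
width: 0.0116
grip_force: 35.0
```

Emit:
{"op": "step_arm", "data": {
  "delta_pos": [
    [0.77, -0.22, 0],
    [0.77, -0.22, 0],
    [0.77, -0.25, 0],
    [0.77, -0.25, 0],
    [0, 0, 0],
    [0, 0, 0],
    [0, 0, 0]
  ],
  "turn": [0, 0, 0, 0, 0, 0, 0]
}}

```text
time: 33.55
ee_pos: [0.6309, -0.0111, 0.1737]
eef_rot: [0.021, 1.0, 0.0, -0.001]
ft_force: [-0.1, 0.4, -2.9]
width: 0.0117
grip_force: 35.0
```

Emit:
{"op": "step_arm", "data": {
  "delta_pos": [
    [0, 0, -0.6],
    [0, 0, -0.8],
    [0, 0, -0.8],
    [0, 0, -0.8],
    [0, 0, -0.6],
    [0, 0, -0.4],
    [0, 0, -0.1],
    [0, 0, 0],
    [0, 0, 0]
  ],
  "turn": [0, 0, 0, 0, 0, 0, 0, 0, 0]
}}

```text
time: 34.45
ee_pos: [0.6322, -0.0115, 0.0727]
eef_rot: [0.021, 1.0, 0.0, 0.001]
ft_force: [0.2, 0.2, -3.6]
width: 0.0119
grip_force: 35.0
```

Emit:
{"op": "step_arm", "data": {
  "delta_pos": [
    [0, 0, -0.1],
    [0, 0, -0.05],
    [0, 0, 0],
    [0, 0, 0]
  ],
  "turn": [0, 0, 0, 0]
}}

```text
time: 34.85
ee_pos: [0.6318, -0.0117, 0.0682]
eef_rot: [0.021, 1.0, 0.0, 0.0]
ft_force: [-0.2, -0.4, -4.1]
width: 0.0119
grip_force: 35.0
```

Emit:
{"op": "step_arm", "data": {
  "delta_pos": [
    [0, 0, -0.08],
    [0, 0, -0.05],
    [0, 0, 0]
  ],
  "turn": [0, 0, 0]
}}

```text
time: 35.15
ee_pos: [0.6318, -0.0116, 0.0658]
eef_rot: [0.021, 1.0, -0.0, 0.0]
ft_force: [-4.3, -0.7, 5.9]
width: 0.0117
grip_force: 35.0
```

Emit:
{"op": "step_arm", "data": {
  "delta_pos": [
    [0, 0.1, 0],
    [0, 0.1, 0],
    [0, 0.1, 0],
    [0, 0.1, 0],
    [0, 0.1, 0],
    [0, 0.05, 0],
    [0, 0, 0]
  ],
  "turn": [0, 0, 0, 0, 0, 0, 0]
}}

```text
time: 35.85
ee_pos: [0.6326, 0.0015, 0.0657]
eef_rot: [0.021, 1.0, -0.0, 0.001]
ft_force: [-0.6, -2.7, 6.2]
width: 0.0116
grip_force: 35.0
```

Emit:
{"op": "step_arm", "data": {
  "delta_pos": [
    [0.1, 0, 0],
    [0.1, 0, 0],
    [0.1, 0, 0],
    [0.1, 0, 0],
    [0.1, 0, 0],
    [0, 0, 0]
  ],
  "turn": [0, 0, 0, 0, 0, 0]
}}

```text
time: 36.45
ee_pos: [0.6426, 0.0018, 0.0661]
eef_rot: [0.021, 1.0, -0.001, -0.002]
ft_force: [-14.9, -5.8, 20.1]
width: 0.012
grip_force: 35.0
```

Emit:
{"op": "step_arm", "data": {
  "delta_pos": [
    [0.04, 0.08, 0],
    [0, 0.06, 0],
    [0, 0, 0]
  ],
  "turn": [0, 0, 0]
}}

```text
time: 36.75
ee_pos: [0.6428, 0.0019, 0.0661]
eef_rot: [0.022, 1.0, -0.004, -0.003]
ft_force: [-24.0, -14.4, 26.5]
width: 0.0117
grip_force: 35.0
```

Emit:
{"op": "step_arm", "data": {
  "delta_pos": [
    [0, 0, 0],
    [0, 0, 0],
    [0, 0, 0],
    [0, 0, 0],
    [0, 0, 0.5],
    [0, 0, 0.8],
    [0, 0, 0.9],
    [0, 0, 0.9],
    [0, 0, 0.9],
    [0, 0, 0]
  ],
  "turn": [0, 0, 0, 0, 0, 0, 0, 0, 0, 0],
  "grip": 0.5
}}

```text
time: 37.75
ee_pos: [0.647, 0.0067, 0.1701]
eef_rot: [0.021, 1.0, 0.0, 0.003]
ft_force: [-1.2, 0.5, -0.4]
width: 0.0433
grip_force: 0.0
```

Emit:
{"op": "step_arm", "data": {
  "delta_pos": [
    [-0.9, 0, 0],
    [-0.9, 0, 0],
    [-0.9, 0, 0],
    [-0.9, 0, 0],
    [-0.9, 0, 0],
    [-0.9, 0, 0],
    [0, 0, 0]
  ],
  "turn": [-0.9, -0.9, -0.9, -0.9, -0.9, -0.9, 0]
}}

```text
time: 38.45
ee_pos: [0.5084, 0.0058, 0.1654]
eef_rot: [0.339, 0.941, -0.001, 0.0]
ft_force: [0.6, -0.4, -0.4]
width: 0.0435
grip_force: 0.0
```

```bash
python3 -c "
from h import *
c,W=look('rd');bays(c,W)
cv2.imwrite('pics/t3.png',c['image'][:,:,::-1])"
```

```text
dial [285.9 239.1] 79 [0.4266 0.1037 0.0518] [14. 56.] 2.835 val 2.016
tall [261.9 111.1] 140 [0.8231 0.1923 0.0815] [15. 80.] 2.194
tall [172.6 146.9] 136 [0.698  0.4607 0.0832] [81. 14.] -3.108
tall [223.6 146.2] 231 [0.7031 0.3032 0.0894] [56. 62.] 2.208
tall [287.5 166. ] 121 [0.6457 0.1047 0.0927] [12. 80.] 3.092
tall [231.2 291.1] 140 [0.268  0.2549 0.0839] [78. 13.] -2.714
tall [177.2 310.4] 127 [0.2095 0.4071 0.0845] [12. 81.] 1.802
home [287.3 165.6] 105 [0.1007 0.1096 0.0946] [12. 80.] 3.135
```

View pics/t3.png

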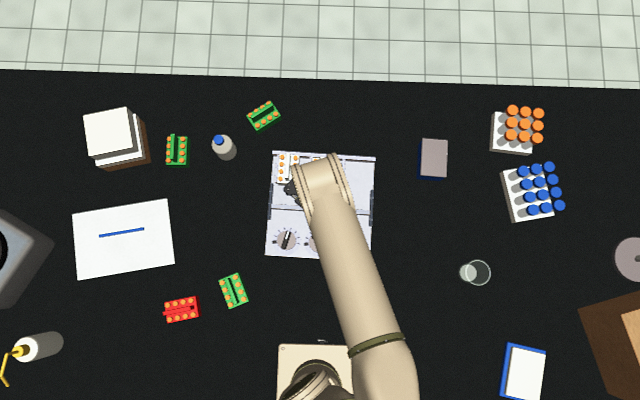

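The picture shows only one bench item occluded, by the arm over the station. There is no third white rack, and the bottle, beaker and tip box are unmoved. I'll clear the arm to the right to check both racks.

Emit:
{"op": "step_arm", "data": {
  "delta_pos": [
    [-0.1, -0.9, 0.3],
    [-0.1, -1, 0.3],
    [-0.1, -1, 0.3],
    [-0.1, -1, 0.3],
    [-0.1, -1, 0],
    [-0.1, -1, 0],
    [-0.1, -1, 0],
    [-0.1, -1, 0],
    [-0.1, -1, 0],
    [-0.1, -1, 0],
    [-0.1, -1, 0],
    [-0.1, -1, 0]
  ],
  "turn": [-0.9, -0.9, -0.9, -0.9, -0.9, -0.9, -0.9, 0, 0, 0, 0, 0]
}}

```text
time: 39.7
ee_pos: [0.4809, -0.2932, 0.195]
eef_rot: [0.661, 0.751, 0.0, 0.0]
ft_force: [-0.2, -0.4, 0.6]
width: 0.0432
grip_force: 0.0
```

```bash
python3 - <<'E'
from h import *
from bench import camera
c,W=look('d');S=bays(c,W);np.savez('t4.npz',**c)
# fence front edge/rack back edge in station frame; rack tops
z=S[...,2]
for nm,yc in(("bay1",.110),("bay2",.005)):
    m=(abs(S[...,1]-yc)<.034)&(S[...,0]>.03)&(S[...,0]<.15)&(z>.044)&(z<.063)
    print(nm,"body",np.percentile(S[m],[1,50,99],axis=0).round(4).tolist(), cv2.minAreaRect((S[m][:,:2]*1000).astype(np.float32)))
m=(S[...,0]>.12)&(S[...,0]<.18)&(abs(S[...,1])<.165)&(z>.0365)&(z<.04);print("fence",np.percentile(S[m],[1,50,99],axis=0).round(4)[:,0])
m=(abs(S[...,1])<.05)&(abs(S[...,0]+.05)<.04)&(z>.074)&(z<.08);print("tab",S[m].mean(0))
s=camera("scene");Ws=world(s);bays(s,Ws)
o=ortho(c,.4,.73,-.18,.2,.06,.0006);cv2.imwrite("pics/o4.png",o[:,:,::-1])
E
```

```text
dial [285.7 239.4] 78 [0.4257 0.1042 0.0513] [14. 56.] 2.857 val 1.994
dial [318.6 241.7] 76 [0.4214 0.0036 0.0521] [54. 14.] -2.427 val 0.994
dial [351.2 243.4] 74 [ 0.4187 -0.0961  0.0516] [13. 55.] 2.365 val 2.486
home [287.3 165.5] 103 [0.1011 0.1097 0.0944] [12. 79.] 3.133
home [321.6 169.6] 98 [0.0958 0.0049 0.0944] [12. 79.] 3.128
bay1 body [[0.0556, 0.0785, 0.0448], [0.0989, 0.1036, 0.0513], [0.1489, 0.1414, 0.0625]] ((102.22521209716797, 110.12135314941406), (94.69148254394531, 64.23380279541016), 0.27883633971214294)
bay2 body [[0.0507, -0.0262, 0.0448], [0.0945, 0.0081, 0.0509], [0.1429, 0.0363, 0.0626]] ((96.70915222167969, 5.0740203857421875), (95.64058685302734, 63.75212860107422), 0.07630816102027893)
fence [0.1247 0.1554 0.1625]
tab [-0.05656015  0.00111557  0.07756722]
home [368.6 188.3] 118 [0.1067 0.1082 0.0932] [79. 15.] -3.137
home [346.4 210.3] 127 [0.1024 0.0032 0.0932] [79. 14.] -3.137
```

View pics/o4.png

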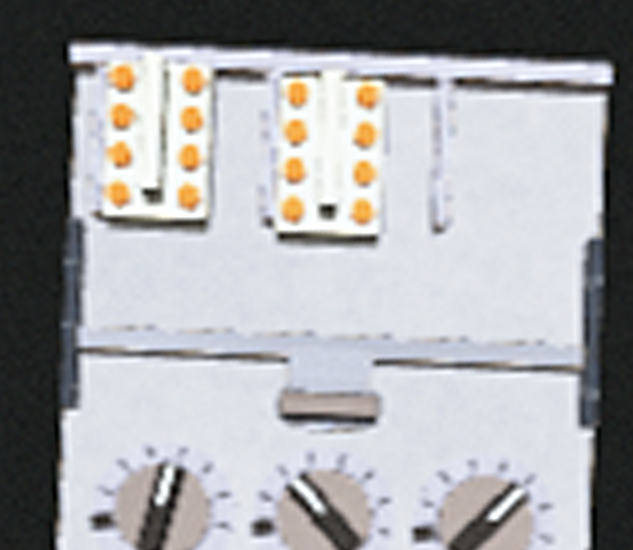

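The crop shows rack 2 at (330,155) about 5 mm short of the fence, while rack 1 sits against it. I'll push rack 2 home from the front with closed fingers, low down and with no downward load.

Emit:
{"op": "step_arm", "data": {
  "delta_pos": [
    [0.28, 0.99, 0],
    [0.28, 0.99, 0],
    [0.28, 0.99, 0],
    [0.28, 0.99, 0],
    [0.28, 0.99, 0],
    [0.28, 0.99, 0],
    [0.28, 0.99, 0],
    [0.28, 0.99, 0],
    [0.28, 0.99, 0],
    [0.28, 0.99, 0],
    [0.28, 0.99, 0],
    [0.28, 0.99, 0]
  ],
  "turn": [0.975, 0.975, 0.975, 0.975, 0.975, 0.975, 0.975, 0.975, 0.975, 0.975, 0.975, 0.975],
  "grip": 1
}}

```text
time: 41.0
ee_pos: [0.5649, 0.0068, 0.1952]
eef_rot: [0.018, 1.0, 0.0, 0.0]
ft_force: [-0.2, -0.5, 0.1]
width: 0.0004
grip_force: 0.0
```

Emit:
{"op": "step_arm", "data": {
  "delta_pos": [
    [0, 0, 0],
    [0, 0, -0.6],
    [0, 0, -0.8],
    [0, 0, -0.8],
    [0, 0, -0.8],
    [0, 0, -0.8],
    [0, 0, 0],
    [0, 0, 0]
  ],
  "turn": [0, 0, 0, 0, 0, 0, 0, 0]
}}

```text
time: 41.8
ee_pos: [0.5641, 0.0046, 0.0997]
eef_rot: [0.022, 1.0, 0.0, -0.0]
ft_force: [0.7, 0.7, -0.1]
width: 0.0001
grip_force: 0.0
```

Position is good. Lower to about 0.037, then push gently.

Emit:
{"op": "step_arm", "data": {
  "delta_pos": [
    [0, 0, -0.6],
    [0, 0, -0.7],
    [0, 0, -0.7],
    [0, 0, -0.5],
    [0, 0, 0],
    [0, 0, 0]
  ],
  "turn": [0, 0, 0, 0, 0, 0]
}}

```text
time: 42.4
ee_pos: [0.5642, 0.0054, 0.0372]
eef_rot: [0.021, 1.0, 0.0, -0.0]
ft_force: [-0.3, -0.5, -0.1]
width: 0.0006
grip_force: 0.0
```

Emit:
{"op": "step_arm", "data": {
  "delta_pos": [
    [0.15, 0, 0],
    [0.15, 0, 0],
    [0.15, 0, 0],
    [0.1, 0, 0],
    [0.1, 0, 0],
    [0.1, 0, 0],
    [0.1, 0, 0],
    [0, 0, 0]
  ],
  "turn": [0, 0, 0, 0, 0, 0, 0, 0]
}}

```text
time: 43.2
ee_pos: [0.5852, 0.0051, 0.0372]
eef_rot: [0.021, 1.0, -0.0, -0.001]
ft_force: [-2.4, 0.3, 2.0]
width: 0.0007
grip_force: 1.6
```

Emit:
{"op": "step_arm", "data": {
  "delta_pos": [
    [0.08, 0, 0],
    [0.08, 0, 0],
    [0, 0, 0]
  ],
  "turn": [0, 0, 0]
}}

```text
time: 43.5
ee_pos: [0.5887, 0.005, 0.0371]
eef_rot: [0.021, 1.0, -0.0, -0.001]
ft_force: [-5.4, -0.4, 4.2]
width: 0.0
grip_force: 2.9
```

Emit:
{"op": "step_arm", "data": {
  "delta_pos": [
    [0.06, 0, 0],
    [0.06, 0, 0],
    [0, 0, 0]
  ],
  "turn": [0, 0, 0]
}}

```text
time: 43.8
ee_pos: [0.5888, 0.005, 0.037]
eef_rot: [0.021, 1.0, -0.001, -0.004]
ft_force: [-21.4, -2.2, 17.4]
width: 0.0001
grip_force: 10.7
```

Emit:
{"op": "step_arm", "data": {
  "delta_pos": [
    [-0.5, 0, 0],
    [-0.5, 0, 0],
    [0, 0.6, 0],
    [0.02, 0.7, 0],
    [0.03, 0.7, 0],
    [0.03, 0.7, 0],
    [0.03, 0.7, 0],
    [0.03, 0.7, 0],
    [0.03, 0.1, 0],
    [0, 0, 0]
  ],
  "turn": [0, 0, 0, 0, 0, 0, 0, 0, 0, 0]
}}

```text
time: 44.8
ee_pos: [0.572, 0.1108, 0.0374]
eef_rot: [0.02, 1.0, 0.0, 0.0]
ft_force: [-0.7, 0.2, -0.9]
width: 0.0004
grip_force: 0.0
```

Emit:
{"op": "step_arm", "data": {
  "delta_pos": [
    [0.15, 0, 0],
    [0.15, 0, 0],
    [0.15, 0, 0],
    [0.1, 0, 0],
    [0.1, 0, 0],
    [0.1, 0, 0],
    [0, 0, 0]
  ],
  "turn": [0, 0, 0, 0, 0, 0, 0]
}}

```text
time: 45.5
ee_pos: [0.5908, 0.1101, 0.0373]
eef_rot: [0.021, 1.0, 0.0, 0.0]
ft_force: [0.3, -0.3, -0.2]
width: 0.0008
grip_force: 0.0
```

Emit:
{"op": "step_arm", "data": {
  "delta_pos": [
    [0.08, 0, 0],
    [0.08, 0, 0],
    [0, 0, 0]
  ],
  "turn": [0, 0, 0]
}}

```text
time: 45.8
ee_pos: [0.5927, 0.1102, 0.0371]
eef_rot: [0.021, 1.0, -0.001, -0.002]
ft_force: [-9.4, -1.8, 7.3]
width: 0.0005
grip_force: 4.6
```

Emit:
{"op": "step_arm", "data": {
  "delta_pos": [
    [0.05, 0, 0],
    [0, 0, 0],
    [-0.5, 0, 0],
    [-0.5, 0, 0],
    [0, 0, 0.8],
    [0, 0, 0.9],
    [0, 0, 0.9],
    [0, 0, 0.9],
    [0, 0, 0.9],
    [0, 0, 0.9],
    [0, 0, 0.5],
    [0, 0, 0]
  ],
  "turn": [0, 0, 0, 0, 0, 0, 0, 0, 0, 0, 0, 0]
}}

```text
time: 47.0
ee_pos: [0.5715, 0.1105, 0.1837]
eef_rot: [0.021, 1.0, 0.0, 0.001]
ft_force: [0.1, 1.2, 0.1]
width: 0.0005
grip_force: 0.0
```

Emit:
{"op": "step_arm", "data": {
  "delta_pos": [
    [-0.2, -0.9, 0],
    [-0.2, -1, 0],
    [-0.2, -1, 0],
    [-0.2, -1, 0],
    [-0.2, -1, 0],
    [-0.2, -1, 0],
    [-0.2, -1, 0],
    [-0.2, -1, 0],
    [-0.2, -1, 0],
    [-0.2, -1, 0],
    [-0.2, -1, 0],
    [-0.2, -1, 0]
  ],
  "turn": [-0.9, -0.9, -0.9, -0.9, -0.9, -0.9, -0.9, -0.9, -0.9, -0.9, -0.9, -0.9]
}}

```text
time: 48.2
ee_pos: [0.5098, -0.1885, 0.181]
eef_rot: [0.622, 0.783, -0.0, -0.001]
ft_force: [-0.6, -1.0, 0.3]
width: 0.0002
grip_force: 0.0
```

Emit:
{"op": "step_arm", "data": {
  "delta_pos": [
    [0, -0.9, 0],
    [0, -0.9, 0],
    [0, -0.9, 0],
    [0, -0.9, 0],
    [0, 0, 0]
  ],
  "turn": [-0.5, -0.5, -0.5, -0.5, 0]
}}

```text
time: 48.7
ee_pos: [0.5101, -0.2817, 0.1817]
eef_rot: [0.712, 0.702, -0.0, -0.0]
ft_force: [0.2, 0.7, -1.0]
width: 0.0004
grip_force: 0.0
```

```bash
python3 - <<'E'
from h import *
from bench import camera
c,W=look('rd');S=bays(c,W);np.savez('t5.npz',**c)
s=camera("scene");Ws=world(s);bays(s,Ws)
o=ortho(c,.4,.73,-.18,.2,.06,.0006);cv2.imwrite("pics/o5.png",o[:,:,::-1])
E
```

```text
dial [285.8 239.4] 79 [0.4256 0.1038 0.0519] [14. 56.] 2.836 val 2.015
dial [318.4 241.5] 76 [0.422  0.0043 0.0514] [54. 14.] -2.431 val 0.998
dial [351.2 243.5] 73 [ 0.4185 -0.0961  0.0514] [13. 54.] 2.36 val 2.491
tall [262.  110.8] 130 [0.8235 0.1921 0.0824] [15. 79.] 2.189
tall [172.7 146.6] 138 [0.6993 0.4607 0.0828] [78. 14.] -3.115
tall [223.5 146.2] 229 [0.7033 0.3035 0.0894] [57. 63.] 2.196
tall [287.5 166.2] 124 [0.6453 0.1046 0.092 ] [12. 81.] 3.098
tall [321.6 168.1] 105 [6.421e-01 6.000e-04 9.370e-02] [12. 80.] 3.091
tall [319.5 220.1] 90 [0.4845 0.0026 0.0778] [58. 13.] 1.551
tall [231. 291.] 136 [0.2682 0.2552 0.0841] [79. 13.] -2.716
tall [177.1 310.4] 126 [0.2094 0.4073 0.0845] [12. 82.] 1.801
home [287.4 165.3] 105 [0.1019 0.1096 0.0942] [81. 12.] 3.135
home [321.7 167.6] 101 [0.1022 0.005  0.0943] [12. 80.] 3.133
home [368.6 188.4] 121 [0.107  0.1079 0.0931] [15. 80.] 3.138
home [347.8 211.3] 126 [0.1077 0.0032 0.0934] [13. 79.] -3.137
```

View pics/o5.png

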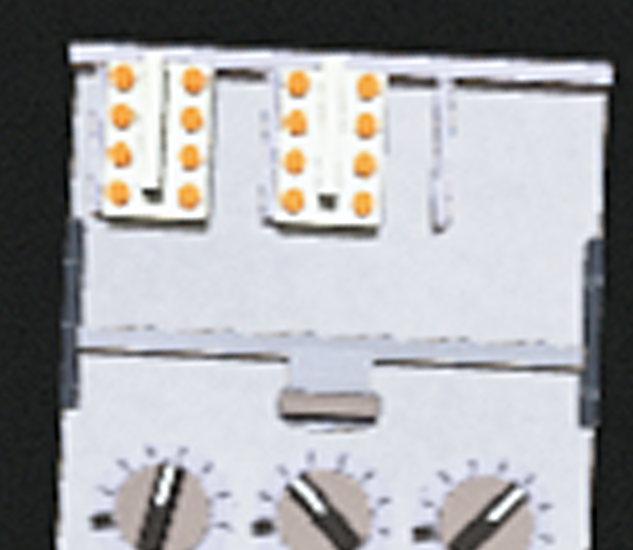

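Both racks now read x = 102 mm. To make sure they are flush with the dividers I'll press each one low from the right, starting with bay 2.

Emit:
{"op": "step_arm", "data": {
  "delta_pos": [
    [0.44, 0.78, 0],
    [0.44, 0.78, 0],
    [0.44, 0.78, 0],
    [0.44, 0.78, 0],
    [0.44, 0.78, 0],
    [0.44, 0.78, 0],
    [0.44, 0.78, 0],
    [0.44, 0.78, 0],
    [0.44, 0.78, 0],
    [0.44, 0.78, 0],
    [0.44, 0.8, 0],
    [0.44, 0.8, 0]
  ],
  "turn": [-0.2, 0, 0, 0, 0, 0, 0, 0, 0, 0, 0, 0]
}}

```text
time: 50.0
ee_pos: [0.6431, -0.0405, 0.1824]
eef_rot: [0.718, 0.697, 0.0, -0.0]
ft_force: [-0.1, 0.6, 0.8]
width: 0.0004
grip_force: 0.0
```

Emit:
{"op": "step_arm", "data": {
  "delta_pos": [
    [0, 0, 0],
    [0, 0, -0.6],
    [0, 0, -0.7],
    [0, 0, -0.7],
    [0, 0, 0],
    [0, 0, 0]
  ],
  "turn": [0, 0, 0, 0, 0, 0]
}}

```text
time: 50.6
ee_pos: [0.6422, -0.0429, 0.1316]
eef_rot: [0.718, 0.696, -0.0, -0.001]
ft_force: [-0.4, -0.0, 0.0]
width: 0.0002
grip_force: 0.0
```

Emit:
{"op": "step_arm", "data": {
  "delta_pos": [
    [0, -0.18, -0.6],
    [0, 0, -0.7],
    [0, 0, -0.6],
    [0, 0, -0.3],
    [0, 0, 0],
    [0, 0, 0]
  ],
  "turn": [-0.1, 0, 0, 0, 0, 0]
}}

```text
time: 51.2
ee_pos: [0.6429, -0.0466, 0.0775]
eef_rot: [0.722, 0.692, 0.0, -0.0]
ft_force: [0.3, 0.1, -0.1]
width: 0.0004
grip_force: 0.0
```

Emit:
{"op": "step_arm", "data": {
  "delta_pos": [
    [0, 0, -0.4],
    [0, 0, -0.4],
    [0, 0, -0.4],
    [0, 0, -0.4],
    [0, 0, 0]
  ],
  "turn": [0, 0, 0, 0, 0]
}}

```text
time: 51.7
ee_pos: [0.6416, -0.047, 0.0353]
eef_rot: [0.722, 0.692, -0.001, -0.001]
ft_force: [-0.6, -1.4, -0.6]
width: 0.0006
grip_force: 0.0
```

Emit:
{"op": "step_arm", "data": {
  "delta_pos": [
    [0, 0.1, 0],
    [0, 0.1, 0],
    [0, 0.08, 0],
    [0, 0, 0]
  ],
  "turn": [0, 0, 0, 0]
}}

```text
time: 52.1
ee_pos: [0.6432, -0.0413, 0.0379]
eef_rot: [0.723, 0.691, -0.0, 0.001]
ft_force: [0.4, -4.7, 1.5]
width: 0.0006
grip_force: 2.2
```

Emit:
{"op": "step_arm", "data": {
  "delta_pos": [
    [0, 0.06, 0],
    [0, 0.04, 0],
    [0, 0, 0]
  ],
  "turn": [0, 0, 0]
}}

```text
time: 52.4
ee_pos: [0.6432, -0.0413, 0.0379]
eef_rot: [0.723, 0.691, -0.001, 0.002]
ft_force: [0.2, -9.6, 1.9]
width: 0.0005
grip_force: 5.3
```

Emit:
{"op": "step_arm", "data": {
  "delta_pos": [
    [0, -0.3, 0],
    [0, 0, 0],
    [0, 0, 0.7],
    [0, 0, 0.9],
    [0, 0, 0.9],
    [0, 0, 0.9],
    [0, 0, 0.4],
    [0, 0, 0]
  ],
  "turn": [0, 0, 0, 0, 0, 0, 0, 0]
}}

```text
time: 53.2
ee_pos: [0.6437, -0.0441, 0.1345]
eef_rot: [0.722, 0.692, 0.001, 0.001]
ft_force: [-0.1, 0.9, 0.6]
width: 0.0006
grip_force: 0.0
```

Emit:
{"op": "step_arm", "data": {
  "delta_pos": [
    [0.03, 0.7, 0],
    [0.03, 0.7, 0],
    [0.03, 0.7, 0],
    [0.03, 0.7, 0],
    [0.03, 0.7, 0],
    [0.02, 0.7, 0],
    [0, 0, 0],
    [0, 0, -0.5],
    [0, 0, -0.7],
    [0, 0, -0.4],
    [0, 0, 0],
    [0, 0, 0]
  ],
  "turn": [0, 0, 0, 0, 0, 0, 0, 0, 0, 0, 0, 0]
}}

```text
time: 54.4
ee_pos: [0.6468, 0.0596, 0.0919]
eef_rot: [0.722, 0.691, -0.0, -0.0]
ft_force: [-0.2, 0.6, 1.0]
width: 0.0007
grip_force: 0.0
```

Emit:
{"op": "step_arm", "data": {
  "delta_pos": [
    [0, -0.12, -0.2],
    [0, 0, -0.5],
    [0, 0, -0.5],
    [0, 0, -0.5],
    [0, 0, -0.45],
    [0, 0, 0]
  ],
  "turn": [0, 0, 0, 0, 0, 0]
}}

```text
time: 55.0
ee_pos: [0.6457, 0.0569, 0.0362]
eef_rot: [0.722, 0.692, -0.001, -0.001]
ft_force: [0.4, -1.2, -0.9]
width: 0.0004
grip_force: 0.0
```

Emit:
{"op": "step_arm", "data": {
  "delta_pos": [
    [0, 0.1, 0],
    [0, 0.1, 0],
    [0, 0.08, 0],
    [0, 0, 0]
  ],
  "turn": [0, 0, 0, 0]
}}

```text
time: 55.4
ee_pos: [0.6474, 0.0636, 0.0392]
eef_rot: [0.722, 0.692, -0.0, 0.001]
ft_force: [-0.6, -3.4, 2.2]
width: 0.0005
grip_force: 1.6
```

Emit:
{"op": "step_arm", "data": {
  "delta_pos": [
    [0, 0.06, 0],
    [0, 0.04, 0],
    [0, 0, 0]
  ],
  "turn": [0, 0, 0]
}}

```text
time: 55.7
ee_pos: [0.6474, 0.0637, 0.0392]
eef_rot: [0.723, 0.691, -0.001, 0.001]
ft_force: [-2.6, -10.0, 6.0]
width: 0.0005
grip_force: 4.8
```

Emit:
{"op": "step_arm", "data": {
  "delta_pos": [
    [0, -0.3, 0],
    [0, 0, 0],
    [0, 0, 0.7],
    [0, 0, 0.9],
    [0, 0, 0.9],
    [0, 0, 0.9],
    [0, 0, 0.6],
    [0, 0, 0]
  ],
  "turn": [0, 0, 0, 0, 0, 0, 0, 0]
}}

```text
time: 56.5
ee_pos: [0.6481, 0.0601, 0.1416]
eef_rot: [0.722, 0.692, 0.002, 0.001]
ft_force: [-0.1, 0.6, -0.1]
width: 0.0003
grip_force: 0.0
```

Emit:
{"op": "step_arm", "data": {
  "delta_pos": [
    [-0.8, -0.3, 0],
    [-0.8, -0.3, 0],
    [-0.8, -0.3, 0],
    [-0.8, -0.3, 0],
    [-0.8, -0.3, 0],
    [-0.8, -0.3, 0],
    [-0.8, -0.3, 0],
    [-0.8, -0.2, 0],
    [0, 0, 0],
    [0, 0, 0]
  ],
  "turn": [0, 0, 0, 0, 0, 0, 0, 0, 0, 0],
  "grip": 0.65
}}

```text
time: 57.5
ee_pos: [0.4869, 0.0013, 0.1384]
eef_rot: [0.722, 0.691, -0.0, 0.0]
ft_force: [0.9, -0.7, -1.4]
width: 0.0307
grip_force: 0.0
```

```bash
python3 - <<'E'
from h import *
from bench import camera
for n in("top","scene"):
    c=camera(n);W=world(c);print(n);bays(c,W)
E
```

```text
top
home [287.3 165.4] 105 [0.1016 0.1096 0.0942] [78. 12.] 3.14
home [321.9 163.7] 72 [0.1143 0.0052 0.0946] [12. 57.] 3.121
scene
home [368.7 188.5] 121 [0.1074 0.1081 0.0929] [80. 14.] 3.14
home [348.  211.5] 126 [0.1084 0.0033 0.0931] [15. 78.] -3.136
```

Emit:
{"op": "step_arm", "data": {
  "delta_pos": [
    [0, 0, -0.6],
    [0, 0, -0.8],
    [0, 0, -0.8],
    [0, 0, -0.8],
    [0, 0, -0.6],
    [0, 0, 0],
    [0, 0, 0]
  ],
  "turn": [0, 0, 0, 0, 0, 0, 0]
}}

```text
time: 58.3
ee_pos: [0.4871, 0.0021, 0.0485]
eef_rot: [0.722, 0.692, 0.0, -0.0]
ft_force: [0.7, 0.4, 0.6]
width: 0.0304
grip_force: 0.0
```

Emit:
{"op": "step_arm", "data": {
  "delta_pos": [
    [0, 0, 0],
    [0, 0, 0],
    [0, 0, 0],
    [0, 0, 0],
    [0, 0, 0]
  ],
  "turn": [0, 0, 0, 0, 0],
  "grip": 1,
  "newtons": 30
}}

```text
time: 58.8
ee_pos: [0.4876, 0.0014, 0.0492]
eef_rot: [0.722, 0.692, 0.0, 0.001]
ft_force: [0.7, -1.9, 4.3]
width: 0.0136
grip_force: 30.0
```

Emit:
{"op": "step_arm", "data": {
  "delta_pos": [
    [0.25, -0.01, 0],
    [0.25, -0.01, 0],
    [0.25, -0.01, 0],
    [0.25, -0.01, 0],
    [0.25, -0.01, 0],
    [0.25, -0.01, 0],
    [0.25, -0.01, 0],
    [0.25, -0.01, 0],
    [0.25, -0.01, 0],
    [0.22, -0.01, 0],
    [0, 0, 0],
    [0, 0, 0]
  ],
  "turn": [0, 0, 0, 0, 0, 0, 0, 0, 0, 0, 0, 0]
}}

```text
time: 60.0
ee_pos: [0.5476, -0.0008, 0.0491]
eef_rot: [0.722, 0.692, -0.001, -0.001]
ft_force: [-8.4, -1.5, 14.5]
width: 0.0137
grip_force: 30.0
```

Emit:
{"op": "step_arm", "data": {
  "delta_pos": [
    [0.08, 0, 0],
    [0, 0, 0],
    [0, 0, 0]
  ],
  "turn": [0, 0, 0]
}}

```text
time: 60.3
ee_pos: [0.5475, -0.0008, 0.049]
eef_rot: [0.722, 0.692, -0.003, -0.002]
ft_force: [-21.1, -2.6, 24.9]
width: 0.0142
grip_force: 29.9
```

Emit:
{"op": "step_arm", "data": {
  "delta_pos": [
    [-0.04, 0, 0],
    [0, 0, 0],
    [0, 0, 0],
    [0, 0, 0],
    [0, 0, 0.6],
    [0, 0, 0.8],
    [0, 0, 0.9],
    [0, 0, 0.9],
    [0, 0, 0.4],
    [0, 0, 0]
  ],
  "turn": [0, 0, 0, 0, 0, 0, 0, 0, 0, 0],
  "grip": 0.65
}}

```text
time: 61.3
ee_pos: [0.5507, -0.0009, 0.1403]
eef_rot: [0.722, 0.692, 0.001, 0.001]
ft_force: [-0.2, -0.1, 0.3]
width: 0.0303
grip_force: 0.0
```

Emit:
{"op": "step_arm", "data": {
  "delta_pos": [
    [-0.63, 0.03, 0],
    [-0.63, 0.03, 0],
    [-0.63, 0.03, 0],
    [-0.63, 0.03, 0],
    [-0.63, 0.03, 0],
    [-0.63, 0.03, 0],
    [-0.63, 0.03, 0],
    [-0.65, 0.02, 0],
    [0, 0, 0],
    [0, 0, 0]
  ],
  "turn": [-0.85, -0.85, -0.85, -0.85, -0.85, -0.85, -0.85, -0.85, 0, 0],
  "grip": 0.45
}}

```text
time: 62.3
ee_pos: [0.4234, 0.0045, 0.1383]
eef_rot: [0.937, 0.349, -0.0, 0.0]
ft_force: [0.4, -0.6, 1.0]
width: 0.0476
grip_force: 0.0
```

Emit:
{"op": "step_arm", "data": {
  "delta_pos": [
    [0, 0, -0.6],
    [0, 0, -0.7],
    [0, 0, -0.7],
    [0, 0, -0.7],
    [0, 0, 0],
    [0, 0, 0]
  ],
  "turn": [0, 0, 0, 0, 0, 0]
}}

```text
time: 62.9
ee_pos: [0.4236, 0.0052, 0.0712]
eef_rot: [0.937, 0.349, -0.0, -0.001]
ft_force: [0.8, 0.5, 0.8]
width: 0.0479
grip_force: 0.0
```

Emit:
{"op": "step_arm", "data": {
  "delta_pos": [
    [0, 0, -0.6],
    [0, 0, -0.6],
    [0, 0, -0.48],
    [0, 0, 0],
    [0, 0, 0]
  ],
  "turn": [0, 0, 0, 0, 0]
}}

```text
time: 63.4
ee_pos: [0.4236, 0.005, 0.0296]
eef_rot: [0.937, 0.349, 0.0, -0.0]
ft_force: [-0.1, -0.1, -0.6]
width: 0.0483
grip_force: 0.0
```

Emit:
{"op": "step_arm", "data": {
  "delta_pos": [
    [0, 0, 0],
    [0, 0, 0],
    [0, 0, 0],
    [0, 0, 0],
    [0, 0, 0]
  ],
  "turn": [0, 0, 0, 0, 0],
  "grip": 1,
  "newtons": 30
}}

```text
time: 63.9
ee_pos: [0.4233, 0.0048, 0.0292]
eef_rot: [0.937, 0.348, 0.0, 0.0]
ft_force: [0.1, -0.7, -0.7]
width: 0.0157
grip_force: 0.0
```

Emit:
{"op": "step_arm", "data": {
  "delta_pos": [
    [0, 0, 0],
    [0, 0, 0],
    [0, 0, 0],
    [0, 0, 0],
    [0, 0, 0],
    [0, 0, 0],
    [0, 0, 0],
    [0, 0, 0],
    [0, 0, 0],
    [0, 0, 0],
    [0, 0, 0],
    [0, 0, 0]
  ],
  "turn": [0.85, 0.85, 0.85, 0.85, 0.85, 0.85, 0.85, 0.85, 0.85, 0.6, 0, 0]
}}

```text
time: 65.1
ee_pos: [0.4247, 0.0039, 0.0293]
eef_rot: [0.66, 0.752, 0.001, 0.001]
ft_force: [7.1, -4.2, -8.1]
width: 0.0136
grip_force: 30.0
```

Emit:
{"op": "step_arm", "data": {
  "delta_pos": [
    [0, 0, 0],
    [0, 0, 0],
    [0, 0, 0],
    [0, 0, 0],
    [0, 0, 0.7],
    [0, 0, 0.9],
    [0, 0, 0.9],
    [0, 0, 0.9],
    [0, 0, 0.9],
    [0, 0, 0.9],
    [0, 0, 0.9],
    [0, 0, 0.5]
  ],
  "turn": [0, 0, 0, 0, 0, 0, 0, 0, 0, 0, 0, 0],
  "grip": 0.45
}}

```text
time: 66.3
ee_pos: [0.4237, 0.0049, 0.1956]
eef_rot: [0.659, 0.752, 0.0, 0.001]
ft_force: [0.2, -0.7, -0.0]
width: 0.0481
grip_force: 0.0
```

Emit:
{"op": "step_arm", "data": {
  "delta_pos": [
    [0.1, -0.9, 0],
    [0.1, -1, 0],
    [0.1, -1, 0],
    [0.1, -1, 0],
    [0.1, -1, 0],
    [0, -1, 0],
    [0, -1, 0],
    [0, -1, 0],
    [0, -1, 0],
    [0, -1, 0],
    [0, -0.9, 0],
    [0, 0, 0]
  ],
  "turn": [0, 0, 0, 0, 0, 0, 0, 0, 0, 0, 0, 0]
}}

```text
time: 67.5
ee_pos: [0.4349, -0.2686, 0.1934]
eef_rot: [0.661, 0.75, 0.0, -0.0]
ft_force: [-0.2, 0.2, -1.0]
width: 0.0475
grip_force: 0.0
```

```bash
python3 - <<'E'
from h import *
from bench import camera
c,W=look('rd');S=bays(c,W)
s=camera("scene");Ws=world(s);bays(s,Ws)
o=ortho(c,.38,.73,-.18,.2,.06,.0006);cv2.imwrite("pics/o6.png",o[:,:,::-1])
E
```

```text
dial [285.8 239.5] 81 [0.4253 0.1039 0.0516] [14. 55.] 2.843 val 2.008
dial [351.2 243.4] 69 [ 0.4188 -0.0961  0.0513] [13. 55.] 2.376 val 2.475
dial [318.2 241.4] 77 [0.4221 0.0049 0.052 ] [14. 53.] 1.7 val 0.009
tall [262.2 110.8] 132 [0.8238 0.1915 0.0823] [15. 79.] 2.194
tall [172.7 146.9] 138 [0.6985 0.4609 0.0824] [79. 14.] -3.107
tall [223.4 146.2] 227 [0.7032 0.3036 0.0891] [56. 63.] 2.205
tall [287.5 165.8] 121 [0.6463 0.1047 0.0927] [12. 79.] 3.098
tall [321.6 167.9] 105 [6.426e-01 6.000e-04 9.410e-02] [12. 80.] 3.093
tall [321.1 200.6] 95 [ 0.5444 -0.0006  0.078 ] [58. 15.] 1.522
tall [231.1 291. ] 137 [0.2683 0.2551 0.084 ] [79. 14.] -2.719
tall [177.1 310.4] 126 [0.2094 0.4074 0.0847] [12. 82.] 1.802
home [287.3 165.3] 106 [0.1018 0.1097 0.0943] [12. 79.] 3.134
home [321.7 167.2] 99 [0.1031 0.0051 0.0946] [79. 12.] 3.137
home [368.7 188.4] 121 [0.1069 0.1083 0.0927] [80. 15.] 3.141
home [347.9 211.2] 121 [0.1077 0.0036 0.0932] [13. 79.] -3.131
```

View pics/o6.png

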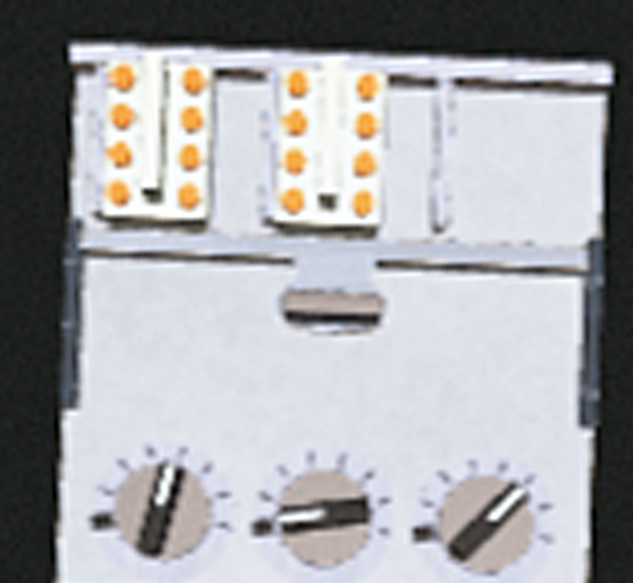

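The picture shows both racks flush at (155,140) and (330,145), the bar shut with its tab at (332,305), and the middle pointer on the zero mark. The arm touches nothing, so I'm handing in.

```bash
python3 -c "
from bench import *
print(close_job())"
```

```text
the job is handed in; nothing more can be done
None
```

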